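# Last-off check of stamped brackets under a loupe

### The arm

A 6-joint arm with a two-finger parallel gripper is mounted at the origin on the work surface. World frame = base frame: x ahead of the robot, y to its left, z up, the work surface at z = 0. Lengths are in mm, angles in degrees, forces in N, time in s.
With the tool pointing down it reaches from about 250 to 725 mm from the base axis. Payload 9.7 kg.
Tool frame: the origin (TCP) lies at the very end of the fingers, on their centre line; the grasp point (between the pads) lies 19 mm behind it (manip.grasp_offset is the z of the grasp point in the tool frame, in mm); z points along the fingers, y is the direction in which the jaws open and shut (so a half turn about z gives the same grasp; the last joint's range is limited). The gripper opens to 85 mm and grips with 20 to 120 N. Pads are 22 mm wide; open, the fingers measure 114 mm over their backs; the gripper's body (76 mm by 85 mm) begins 54 mm behind the grasp point. The pads swing forward as they close: fully open they stand 13 mm farther back than shut.
Start: joints at [73.167, 4.979, 10.078, 95.1, 0, 90], TCP at [159.273, 526.43, 208.684] pointing down, gripper open.
Joint ranges: [-179.16, 179.16], [-48.56, 103.87], [-65.8, 70.77], [-126.05, 130.52], [-82.76, 87.17], [-180, 180]. Speed limits (degrees/s): [127.2, 127.2, 147.25, 180, 180, 180].

### API

Orientations are given as [roll, pitch, yaw] about the fixed x, y, z axes, in that order (R = Rz(yaw) Ry(pitch) Rx(roll)).
In Python, from workcell import manip, cams gives the robot as it stands.
- The arm moves only by the tool jog_arm, never from a script. Its arguments are lists of equal length, an entry for each row: "jaw": the opening, from 0 (shut) to 1 (fully open); "offset": the shift along the tool's x, y, z in m, a list of three; "delta_rot": the turn, a rotation vector about the tool's x, y, z in degrees, a list of three. A call has 1 to 10 rows; each row is the pose to reach, as a shift and turn from the pose measured when the call began, along the tool's axes at that moment; what a row does not reach only later rows make up. A row lasts 1/10 s, in which the tool goes at most 50 mm and 8.59 degrees, less where a joint would pass 70% of its speed; a pose out of reach is approached as far as the arm can. A call with a gripper value outside its range is refused whole. The fingers move at their own pace and stop on an object; "grip_force" is the grip in N (left out, the last holds). Time passes only in rows, so rows that repeat a pose let the fingers close. It gives the time, the measured TCP pose, the force and the opening at its end, in the units of the state.
- manip.get_obs(): the state, without advancing time (a new reading comes with each control period).
- cams.read_camera(name): name is "side" or "top" or "wrist"; returns the picture (400x640x3 uint8, red, green, blue); there is no depth.
- cams.camera_info(name): a dict with "intrinsics" (3x3 intrinsics, pixels), "R" (3x3) and "t" (3): a world point X has camera coordinates R X + t; the wrist camera has in their place "mount" (4x4, takes a point from camera to tool coordinates, whose origin is the TCP and whose axes are the flange's). Camera axes: x right, y down, z forward; pixel columns grow to the right and rows downward; lengths in mm; the calibration is good to about 2 mm. A picture is of the moment at which its call begins: read the wrist's pose just before it. camera_info takes no time and is no camera call.
- manip.hand_in(): hands the job in, once; it reports no verdict.
The state is a dict: "clock": time; "joint_positions": joint angles; "joint_vel": joint speeds; "tau": joint torques, N m; "tcp_pos": TCP position; "ee_rot": TCP orientation; "ft_force": force on the tool from outside, world axes, zero at the start; "torque": the same for the moment, N m; "grip_width": finger opening in mm.
Only numpy, scipy, OpenCV 4.12 (cv2) and the standard library are available. Lean on these libraries where they do the work, as an engineer would, in place of code of your own. Each camera call takes 0.05 s, during which the arm holds its last target.

### The job

Clear the press's catch tray: set one of its two brackets down in the small blue tote and the other, as the last-off sample, flat on the black surface plate with its holed face up. Then take the loupe from its wooden rest and inspect the sample: hold the loupe level with its lens centred over the big middle hole of the sample's face, the middle of the lens as high as the scriber tip of the height gauge, which is set to the focal height. Finish still holding the loupe there, steady and touching nothing with it; do not drop the brackets, and leave the gauge's setting and the other things on the bench as they are.

Things in the scene. Friction and masses are not known exactly. Their poses are not given: they have to be found in the camera images.
- catch_tray: Fixed grey sheet-metal catch tray, 280 (x) by 250 (y) by 45 mm high, walls and floor 3 mm; both brackets lie on its floor at the start. Origin: centre of its underside. The press's alloy chute, 160 mm wide, ends over the tray's +y wall, 118 mm towards +y from the origin and 56 mm up, and rises away from the tray at 28 degrees with 25 mm side walls.
- bracket_a: Loose stamped steel bracket, 115 g, an upside-down U: flat holed face on top, 70 (x) by 46 mm (y), two flanges hanging from its long sides down to the floor, outer faces 46 mm apart (y), 32 mm high in all, sheet 2 mm. An ear 16 mm wide sticks out 14 mm at the +x end of the face. Grip it across the two flanges. Origin: midway between the flanges' lower edges; z up.
- bracket_a_face (a point): Centre of the 14 mm hole, on the upper side of the face of bracket_a: 32 mm above its origin.
- bracket_b: The other bracket, the same as bracket_a in every way. Either may go to the tote and the other to the plate.
- bracket_b_face (a point): Centre of the 14 mm hole on the upper side of the face of bracket_b.
- tote: Fixed small blue stacking tote, open on top, 150 (x) by 200 (y) by 73 mm high outside, rim 160 by 210 mm, walls and floor 3 mm. Origin: centre of its underside.
- plate: Fixed black granite surface plate, 200 (x) by 300 (y) mm, its top 50 mm above the bench. Origin: its centre at bench height. A height gauge stands on its -y end; gauge base and scriber reach to about 20 mm short of the plate's middle, and a small steel setting block stands near x +70, y -20 mm. The +y half is free.
- gauge: Fixed height gauge on the plate: grey base 62 by 75 mm, upright graduated steel beam reaching 346 mm above the plate, dark sliding head with a scriber blade that points along the gauge's +y towards the free half of the plate. Origin: on the beam's axis at the plate's top. The head slides if pushed with 12 N: do not push it.
- gauge_tip (a point): The pointed tip of the scriber, at its flat underside, 80 mm from the beam's axis. Its height is the focal height: 110 to 155 mm above the plate's top, different each time.
- loupe_rest: Fixed wooden rest: base 100 (x) by 60 by 8 mm and two uprights 9 mm thick, centred at x = -33 and +33 mm, each with a notch 21 mm wide and 10 mm deep, bottom 30 mm above the bench, in which the loupe's handle lies along the rest's x axis, the lens beyond the +x end. The handle is free for 57 mm between the uprights. Origin: centre of its underside.
- loupe: Loose hand loupe, 165 g: round lens in a dark ring 66 mm across, 11 mm thick; straight black handle 16 mm wide, 20 mm high, from 44 to 134 mm behind the lens centre (the loupe's -x). Origin: middle of the lens, in its centre and mid-thickness. z: lens axis, upright at the start. The handle's mid-height is level with the lens's middle, 40 mm above the bench at the start.
- loupe_grip (a point): Point in the middle of the handle, near the loupe's balance point, 80 mm behind the lens centre, midway between the two uprights of the rest at the start. Pinch the 16 mm width here from above.
- tube_1: Bystander: loose heater tube with white ceramic ends, 150 mm long over its pins, 16 mm thick, lying on the bench. Origin under its middle.
- tube_2: Bystander: another such heater tube. Origin under its middle.
- cutters: Bystander: side cutters with black handles, 140 mm long, 10 mm high, lying on the bench. Origin near the pivot.
- screwdriver: Bystander: screwdriver lying at the back of the bench.
- jar: Bystander: white jar 64 mm wide and 85 mm high at the back of the bench. Origin: centre of its underside.
- setting_block: Bystander: steel setting block, 35 by 12 by 30 mm high, standing on the plate. Origin: centre of its underside.

How it is judged:
By the outcome, as a careful person would: the job done as asked, in the order asked, and still so for the second after the job is handed in, while the arm keeps its last pose, push and grip.
It also fails if it takes over 70 s, if anything falls off the work surface, if the arm or the gripper's body presses on something with over 40 N, if the wrist force passes 120 N, or if a joint passes its speed limit or range.

## Working session

There is one attempt and no reset: what is moved stays moved. The work goes in short steps, Python scripts to look and compute and a tool call to move; the robot and the scene stay as the last step left them, time stands still between calls to the robot, and variables do not carry over. Pictures are saved under pics/ and viewed, and the job is handed in when it is done.

Besides the shell and the picture viewer there is one more tool, called after "Request:" as a command line: name --argument value ..., lists and objects as JSON in quotes. jog_arm: Moves the arm, as the interface text tells. Its arguments: {"type":"object","properties":{"jaw":{"type":"array"},"offset":{"type":"array"},"delta_rot":{"type":"array"},"grip_force":{"type":"number"}},"required":["jaw","offset","delta_rot"]}

```bash
ls; mkdir -p pics
python3 - <<'E'
from workcell import manip,cams
import cv2,numpy as np
np.set_printoptions(precision=3,suppress=True)
print(manip.get_obs(), manip.grasp_offset)
for n in ["side","top","wrist"]:
    im=cams.read_camera(n); cv2.imwrite(f"pics/{n}0.png",im[:,:,::-1])
    print(n,cams.camera_info(n))
E
```

```text
pics
{'clock': 0.0, 'joint_positions': array([73.167,  5.011, 10.035, 95.1  , -0.002, 90.   ]), 'joint_vel': array([ 0.029,  0.032,  0.012, -0.13 ,  0.026, -0.051]), 'tau': array([  0.001, -52.039,  46.481,   0.016,   0.   ,   0.   ]), 'tcp_pos': array([159.205, 526.183, 207.99 ]), 'ee_rot': array([-179.924,    0.002,  163.167]), 'ft_force': array([-0.21 , -0.093,  0.313]), 'torque': array([0.036, 0.027, 0.023]), 'grip_width': 85.26368278101127} -18.700000000000003
side {'intrinsics': array([[456.334,   0.   , 323.092],
       [  0.   , 456.334, 195.672],
       [  0.   ,   0.   ,   1.   ]]), 'R': array([[-0.962, -0.273, -0.004],
       [-0.131,  0.476, -0.869],
       [ 0.239, -0.836, -0.494]]), 't': array([ 502.564,  185.784, 1023.698])}
top {'intrinsics': array([[445.26 ,   0.   , 318.689],
       [  0.   , 445.26 , 196.234],
       [  0.   ,   0.   ,   1.   ]]), 'R': array([[ 0.024, -0.999,  0.022],
       [-0.981, -0.028, -0.193],
       [ 0.194, -0.017, -0.981]]), 't': array([ -47.849,  528.192, 1090.833])}
wrist {'intrinsics': array([[337.728,   0.   , 320.708],
       [  0.   , 337.728, 200.439],
       [  0.   ,   0.   ,   1.   ]]), 'mount': array([[  -0.001,   -0.955,   -0.297,   76.691],
       [   1.   ,   -0.001,   -0.001,   -0.973],
       [   0.001,   -0.297,    0.955, -165.646],
       [   0.   ,    0.   ,    0.   ,    1.   ]])}
```

View pics/side0.png

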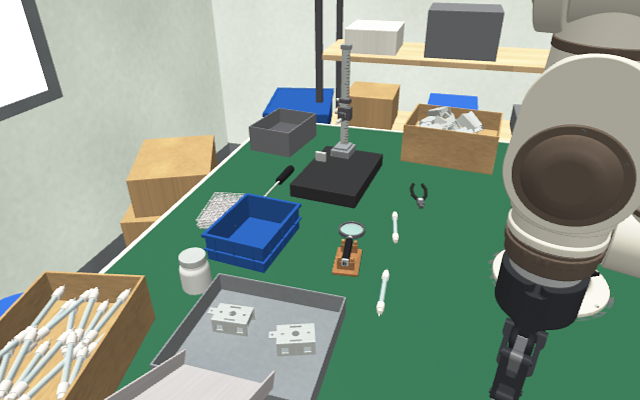

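View pics/top0.png

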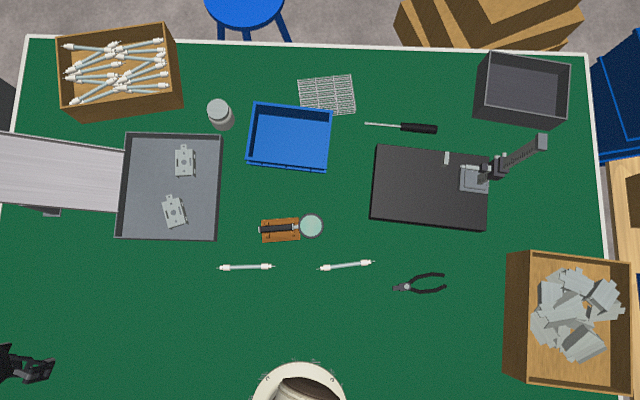

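View pics/wrist0.png

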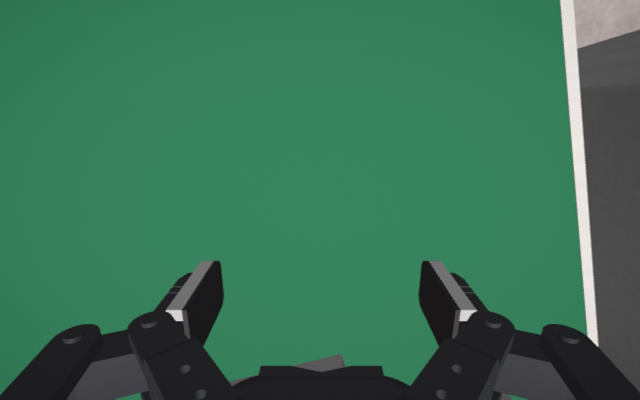

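The side view shows the brackets at (232,318) and (295,338), with ears and holes visible. In the top view they are at (184,161) and (174,212), the loupe lens is at (311,226) and the gauge is around (475,175). Next I'll zoom in.

```bash
cat > h.py <<'E'
import numpy as np,cv2
from workcell import manip,cams
from scipy.spatial.transform import Rotation as Rn
np.set_printoptions(precision=1,suppress=True)
def T():
    o=manip.get_obs(); return Rn.from_euler('xyz',o['ee_rot'],degrees=True).as_matrix(),np.array(o['tcp_pos'])
def cam(name,pose=None):
    c=cams.camera_info(name);K=np.array(c['intrinsics'])
    if name=='wrist':
        R,p=pose if pose else T()
        M=np.array(c['mount']);Rc=R@M[:3,:3];C=R@M[:3,3]+p
        return K,Rc.T,-Rc.T@C
    return K,np.array(c['R']),np.array(c['t'])
def ray(c,uv):
    K,R,t=c; d=R.T@np.linalg.inv(K)@np.array([uv[0],uv[1],1.]); return -R.T@t,d/np.linalg.norm(d)
def onz(c,uv,z):
    C,d=ray(c,uv); return C+d*(z-C[2])/d[2]
def tri(obs):
    A=np.zeros((3,3));b=np.zeros(3)
    L=[ray(c,uv) for c,uv in obs]
    for C,d in L:
        P=np.eye(3)-np.outer(d,d);A+=P;b+=P@C
    X=np.linalg.solve(A,b); return X,[np.linalg.norm((np.eye(3)-np.outer(d,d))@(X-C)) for C,d in L]
def proj(c,X):
    K,R,t=c; q=K@(R@np.asarray(X,float)+t); return q[:2]/q[2]
def crop(src,dst,x,y,w,h,s):
    im=cv2.imread(src)[y:y+h,x:x+w]; cv2.imwrite(dst,cv2.resize(im,None,fx=s,fy=s,interpolation=cv2.INTER_CUBIC))
def goto(p,R=None):
    """offset (m) and rotvec in tool axes to reach TCP p, orientation R"""
    R0,p0=T(); print('offset m',np.round(R0.T@(np.asarray(p)-p0)/1000,4), end=' ')
    if R is not None: print('rot',np.round(Rn.from_matrix(R0.T@R).as_rotvec(degrees=True),2),end='')
    print()
def down(yaw): return Rn.from_euler('xyz',[180,0,yaw],degrees=True).as_matrix()
E
python3 - <<'E'
from h import *
crop('pics/top0.png','pics/c1.png',110,120,120,130,5) 
crop('pics/top0.png','pics/c2.png',360,120,200,120,4)
crop('pics/side0.png','pics/c3.png',280,30,120,180,3)
crop('pics/side0.png','pics/c4.png',150,270,200,130,4)
crop('pics/top0.png','pics/c5.png',240,200,100,60,7)
E
```

```text
(no output)
```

View pics/c1.png

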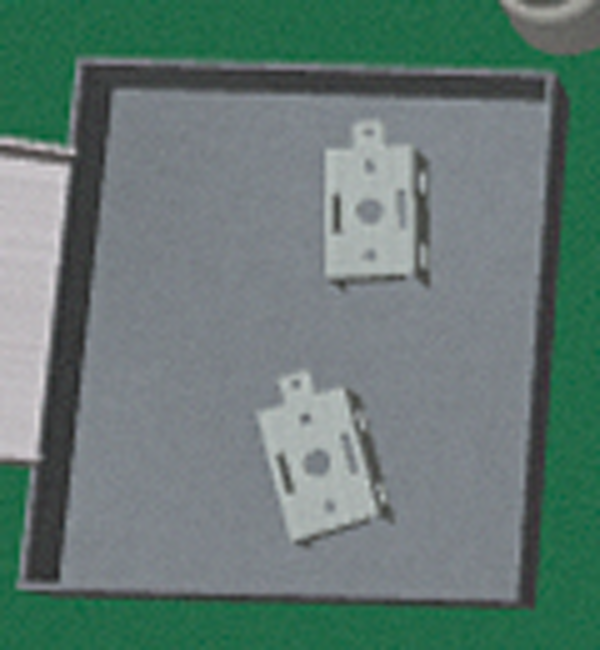

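View pics/c2.png

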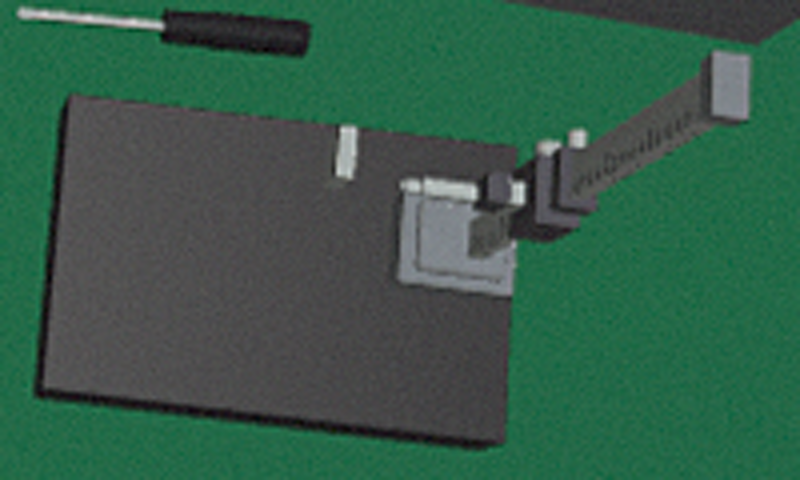

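View pics/c3.png

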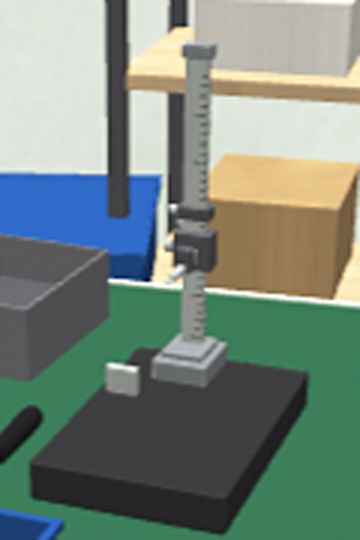

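View pics/c5.png

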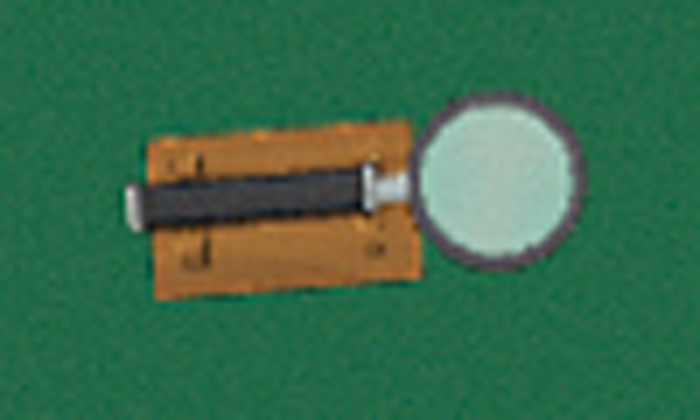

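View pics/c4.png

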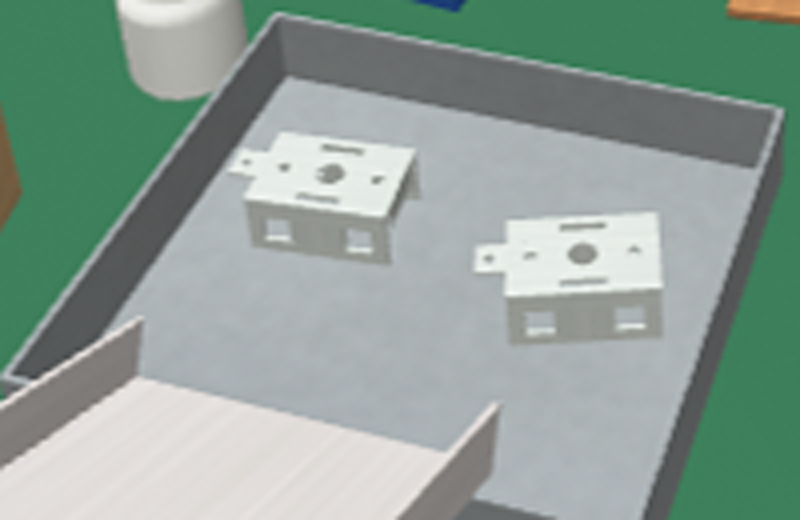

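The crops show both brackets upright. Their hole centres are at c1 (369,210) and (317,462), and at c4 (330,174) and (582,254). The scriber tip is about c2 (402,186) and c3 (171,277). The lens centre is at c5 (498,181), with the handle running to about (135,205).

Run:
```python
from h import *
t=cam('top');s=cam('side')
def px(u,v,x,y,k): return np.array([(u+.5)/k-.5+x,(v+.5)/k-.5+y])
c1=lambda u,v:px(u,v,110,120,5); c2=lambda u,v:px(u,v,360,120,4); c3=lambda u,v:px(u,v,280,30,3);c4=lambda u,v:px(u,v,150,270,4);c5=lambda u,v:px(u,v,240,200,7)
for n,a,b in [('A hole',c1(369,210),c4(330,174)),('B hole',c1(317,462),c4(582,254)),('tip',c2(402,186),c3(171,277)),
  ('A ear',c1(369,132),c4(246,162)),('B ear',c1(295,384),c4(488,258)),('A small',c1(369,254),c4(377,180)),('B small',c1(330,506),c4(634,250))]:
    print(n,*tri([(t,a),(s,b)]),onz(t,a,35),onz(s,b,35))
print('lens',onz(t,c5(498,181),40+5),'handle ends',onz(t,c5(145,205),50),onz(t,c5(370,188),50))
for n,a in [('p1',(68,97)),('p2',(516,148)),('p3',(503,440)),('p4',(38,393))]: print('plate',n,onz(t,c2(*a),50))
print('gauge base',[onz(t,c2(*a),66) for a in [(403,190),(398,278),(512,294)]])
for uv in [(249,103),(332,112),(326,166),(246,158)]: print('tote',onz(t,uv,73))
print('tray',[onz(t,c1(*a),45) for a in [(80,62),(555,75),(532,604),(22,588)]])
```

```text
A hole [614.3 322.6  36.4] [np.float64(0.651842348965293), np.float64(0.6518423489652969)] [615.4 323.3  35. ] [614.4 321.4  35. ]
B hole [480.2 338.3  36.3] [np.float64(0.4714058915969382), np.float64(0.47140589159700513)] [480.8 338.8  35. ] [480.1 337.1  35. ]
tip [ 581.7 -356.9  184.8] [np.float64(1.2866866070399925), np.float64(1.286686607039992)] [ 624.8 -408.7   35. ] [ 678.3 -746.1   35. ]
A ear [657.2 326.2  36.4] [np.float64(0.4165008130530986), np.float64(0.4165008130531273)] [658.  326.8  35. ] [657.6 324.9  35. ]
B ear [520.5 352.8  37.1] [np.float64(0.41252068157553634), np.float64(0.41252068157544747)] [521.3 353.6  35. ] [520.9 351.   35. ]
A small [590.5 320.6  36.8] [np.float64(0.622836365537141), np.float64(0.6228363655371588)] [591.6 321.3  35. ] [590.8 319.   35. ]
B small [457.7 329.7  36.5] [np.float64(0.34443218422675753), np.float64(0.3444321842267492)] [458.3 330.2  35. ] [457.8 328.3  35. ]
lens [454.2 -15.8  45. ] handle ends [441.5 111.4  50. ] [449.8  30.5  50. ]
plate p1 [ 674.8 -183.8   50. ]
plate p2 [ 648.8 -480.2   50. ]
plate p3 [ 454.7 -462.1   50. ]
plate p4 [ 477.  -164.3   50. ]
gauge base [array([ 613.5, -398.5,   66. ]), array([ 555.1, -393. ,   66. ]), array([ 546.7, -466.1,   66. ])]
tote [768.6 154.5  73. ]
tote [750.8 -63.3  73. ]
tote [604.3 -50.6  73. ]
tote [619.3 154.1  73. ]
tray [array([688.7, 478. ,  45. ]), array([689.3, 228.8,  45. ]), array([409.9, 221.8,  45. ]), array([411.4, 477.3,  45. ])]
```

Run:
```python
from h import *
goto([614.3,322.6,150],down(184.8))
```

```text
offset m [-0.5 -0.1  0.1] rot [ -0.1  -0.  -21.6]
```

```bash
sed -i 's/np.round(R0.T@(np.asarray(p)-p0)\/1000,4)/(R0.T@(np.asarray(p)-p0)\/1000).round(4).tolist()/' h.py
python3 - <<'E'
from h import *
goto([614.3,322.6,150],down(184.8))
E
```

```text
offset m [-0.4946, -0.0631, 0.0582] rot [ -0.1  -0.  -21.6]
```

Request:
jog_arm --jaw '[1, 1, 1, 1, 1, 1, 1, 1, 1, 1]' --offset '[[-0.03, -0.004, 0.003], [-0.08, -0.01, 0.01], [-0.13, -0.017, 0.015], [-0.18, -0.023, 0.021], [-0.23, -0.029, 0.027], [-0.28, -0.036, 0.033], [-0.33, -0.042, 0.039], [-0.38, -0.048, 0.045], [-0.43, -0.055, 0.05], [-0.47, -0.06, 0.055]]' --delta_rot '[[0, 0, -2], [0, 0, -4], [0, 0, -6], [0, 0, -8], [0, 0, -10], [0, 0, -13], [0, 0, -15], [0, 0, -18], [0, 0, -20], [0, 0, -21.6]]'

```text
clock: 1.15
tcp_pos: [593.5, 331.2, 152.6]
ee_rot: [-179.9, -0.0, -175.2]
ft_force: [0.2, 1.9, -0.2]
grip_width: 85.2
```

Run:
```python
from h import *
o=manip.get_obs();print(o['joint_positions'],o['tcp_pos'],o['ee_rot'])
im=cams.read_camera('wrist');cv2.imwrite('pics/w1.png',im[:,:,::-1])
print(proj(cam('wrist'),[614.3,322.6,35]))
goto([614.3,322.6,150],down(184.8))
```

```text
[29.2 22.9 25.2 92.4 -0.  24.4] [593.5 331.2 152.6] [-179.9   -0.  -175.2]
[314.9 206.6]
offset m [-0.0156, -0.0064, -0.0004] rot [-0.2 -0.1 -0.1]
```

View pics/w1.png

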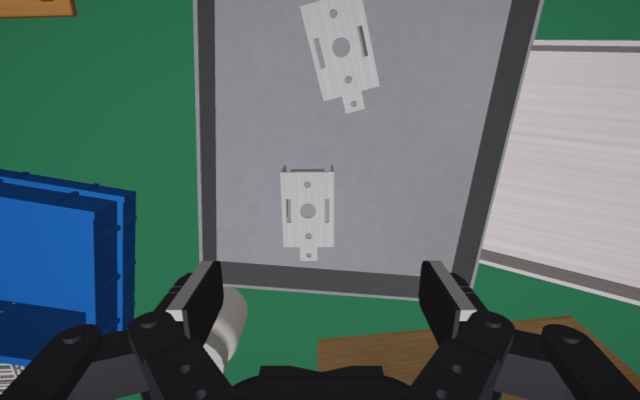

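In the wrist view, the hole of A is at (308,211) and the hole of B at (341,47). The arm was still moving when the picture was taken. I'll settle above A and look again.

Request:
jog_arm --jaw '[1, 1, 1, 1]' --offset '[[-0.0156, -0.0064, 0], [-0.0156, -0.0064, 0], [-0.0156, -0.0064, 0], [-0.0156, -0.0064, 0]]' --delta_rot '[[0, 0, 0], [0, 0, 0], [0, 0, 0], [0, 0, 0]]'

```text
clock: 1.6
tcp_pos: [613.6, 323.1, 149.8]
ee_rot: [-179.8, -0.1, -175.3]
ft_force: [-0.3, -0.9, -0.2]
grip_width: 85.3
```

Run:
```python
from h import *
c=cam('wrist')
im=cams.read_camera('wrist');cv2.imwrite('pics/w2.png',im[:,:,::-1])
print(T()[1],proj(c,[614.3,322.6,35]))
g=im.min(axis=2); m=((g>150)&(im.max(axis=2)-g<25)).astype(np.uint8)
for r in cv2.findContours(m,cv2.RETR_CCOMP,cv2.CHAIN_APPROX_NONE)[0]:
    a=cv2.contourArea(r)
    if 60<a<20000:
        (u,v),w,ang=cv2.minAreaRect(r); M=cv2.moments(r); q=(M['m10']/M['m00'],M['m01']/M['m00'])
        print(a,np.array(q),np.array(w),ang,onz(c,q,35))
```

```text
[613.5 323.2 150. ] [321.5 190.1]
83.5 [ 10.9 361.2] [23.4 21.2] 86.8201675415039 [821.6  20.5  35. ]
742.0 [218.9 347.8] [40.8 24.8] 53.746158599853516 [786.9 233.2  35. ]
93.0 [465.2 314.3] [10. 16.] 90.0 [727.2 471.5  35. ]
96.0 [176.  314.3] [10. 16.] 90.0 [750.7 191.8  35. ]
242.5 [234.2 319.8] [42.6 13.5] 64.79888153076172 [752.3 248.3  35. ]
456.0 [570.1 256.4] [145.5   4.3] 13.172552108764648 [658.2 554.1  35. ]
4511.5 [318.9 191.7] [93. 56.] 90.0 [615.9 320.5  35. ]
197.0 [318.9 190.8] [15.6 15.6] 45.0 [615.1 320.4  35. ]
92.5 [338.8 190.5] [ 5. 25.] 0.0 [613.4 337.5  35. ]
124.0 [298.5 190.9] [25.  6.] 90.0 [616.6 302.9  35. ]
352.0 [599.4   5.7] [ 5.4 81.2] 88.02507019042969 [457.2 514.8  35. ]
4393.5 [356.7  38. ] [95.3 64.8] 76.6512680053711 [493.1 339.3  35. ]
188.5 [332.2  24. ] [34.  7.] 77.00537872314453 [485.2 320.   35. ]
326.0 [354.6  18. ] [19. 22.] 0.0 [479.8 336.2  35. ]
```

View pics/w2.png

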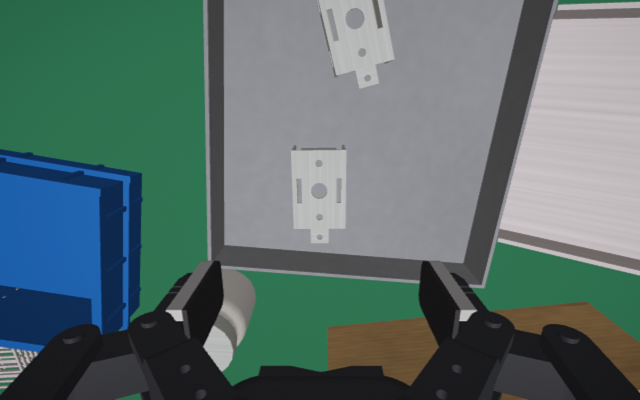

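In the settled wrist view, bracket A is square to the jaws, with its hole at (319,191), which gives (615,320). That agrees with the other views to within 2 mm, so I'll descend.

Request:
jog_arm --jaw '[1, 1, 1, 1, 1, 1, 1, 1]' --offset '[[-0.001, -0.0015, 0.03], [-0.001, -0.0015, 0.06], [-0.001, -0.0015, 0.09], [-0.001, -0.0015, 0.115], [-0.001, -0.0015, 0.13], [-0.001, -0.0015, 0.14], [-0.001, -0.0015, 0.142], [-0.001, -0.0015, 0.142]]' --delta_rot '[[0, 0, 0], [0, 0, 0], [0, 0, 0], [0, 0, 0], [0, 0, 0], [0, 0, 0], [0, 0, 0], [0, 0, 0]]'

```text
clock: 2.45
tcp_pos: [614.8, 321.7, 8.9]
ee_rot: [-179.8, -0.0, -175.2]
ft_force: [1.1, -0.8, 0.2]
grip_width: 85.1
```

Request:
jog_arm --jaw '[0.4, 0.4, 0.4, 0.4, 0.4, 0.4, 0.4, 0.4]' --offset '[[0, 0, 0], [0, 0, 0], [0, 0, 0], [0, 0, 0], [0, 0, 0], [0, 0, 0], [0, 0, 0], [0, 0, 0]]' --delta_rot '[[0, 0, 0], [0, 0, 0], [0, 0, 0], [0, 0, 0], [0, 0, 0], [0, 0, 0], [0, 0, 0], [0, 0, 0]]' --grip_force 30

```text
clock: 3.25
tcp_pos: [616.0, 323.4, 11.6]
ee_rot: [180.0, 0.2, -175.2]
ft_force: [-1.1, 4.7, 10.8]
grip_width: 34.4
```

The width is 34 mm with a 46 mm part between the jaws, and the force is up at 11 N. Something is off, so I'll look.

Run:
```python
from h import *
o=manip.get_obs();print(o['tcp_pos'],o['ft_force'],o['grip_width'])
for n in ['wrist','side']:
    im=cams.read_camera(n);cv2.imwrite(f'pics/{n}3.png',im[:,:,::-1])
crop('pics/side3.png','pics/side3c.png',130,230,230,170,3.4)
```

```text
[616.  323.4  11.6] [-1.1  4.7 10.8] 34.35577142170249
```

View pics/wrist3.png

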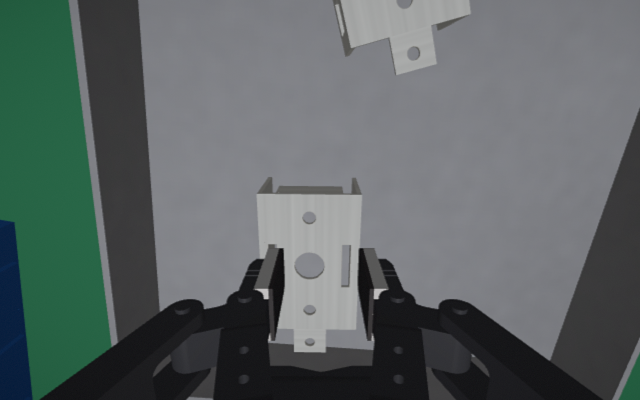

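View pics/side3c.png

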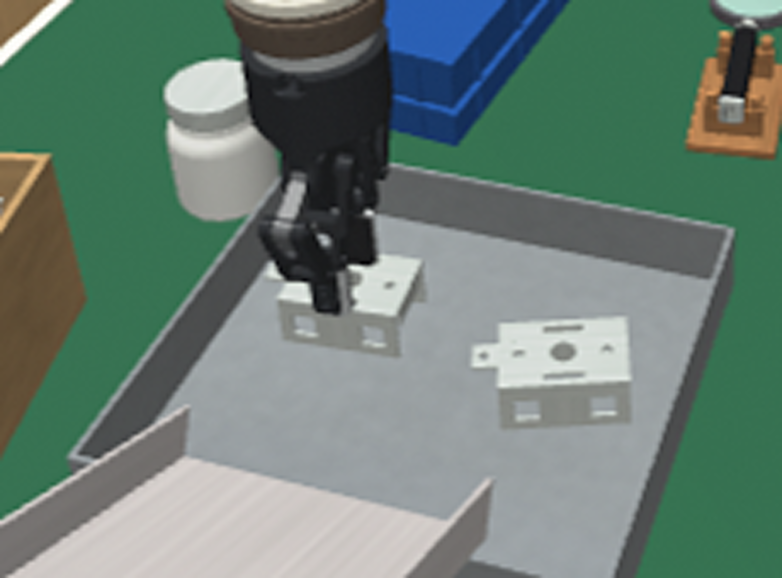

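```bash
python3 - <<'E'
from h import *
c=cam('wrist');R,p=T()
for X in [(0,17,0),(0,-17,0),(0,17,-10),(0,-17,-10),(11,-17,0),(-11,-17,0),(11,17,0),(-11,17,0)]:
    print(X,proj(c,R@np.array(X)+p), proj(cam('side'),R@np.array(X)+p)) 
print('open',[proj(c,R@np.array(X)+p) for X in [(11,-42,0),(11,-42,-13),(11,42,-13),(-11,42,-13)]])
for uv in [(309,265),(309,217),(309,342),(309,309)]: print(onz(c,uv,35))
E
crop() { :; }
python3 - <<'E'
from h import *
crop('pics/side3.png','pics/s3d.png',190,270,90,80,8)
crop('pics/wrist3.png','pics/w3d.png',220,160,190,200,4)
E
```

```text
(0, 17, 0) [353.9 245.8] [229.  328.9]
(0, -17, 0) [290.5 245.9] [235.2 316.4]
(0, 17, -10) [355.8 254.2] [228.4 325.1]
(0, -17, -10) [288.8 254.3] [234.8 312.6]
(11, -17, 0) [289.9 226.8] [240.5 317.1]
(-11, -17, 0) [291.1 264.3] [230.  315.6]
(11, 17, 0) [354.5 226.7] [234.4 329.7]
(-11, 17, 0) [353.4 264.3] [223.6 328.1]
open [array([242.4, 226.8]), array([236.5, 236.7]), array([408.1, 236.5]), array([404.8, 276.4])]
[615.4 317.   35. ]
[591.5 315.3  35. ]
[658.9 320.2  35. ]
[639.4 318.8  35. ]
```

```bash
ls pics
```

```text
c1.png
c2.png
c3.png
c4.png
c5.png
s3d.png
side0.png
side3.png
side3c.png
top0.png
w1.png
w2.png
w3d.png
wrist0.png
wrist3.png
```

View pics/s3d.png

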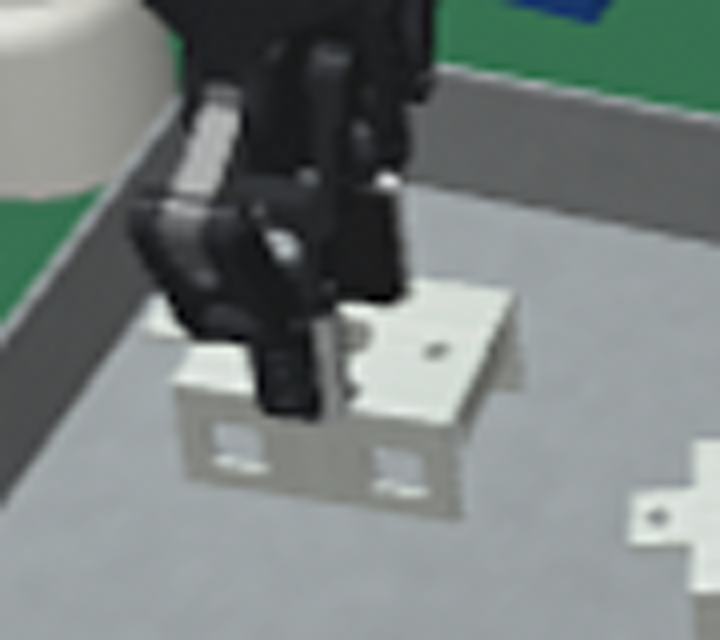

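View pics/w3d.png

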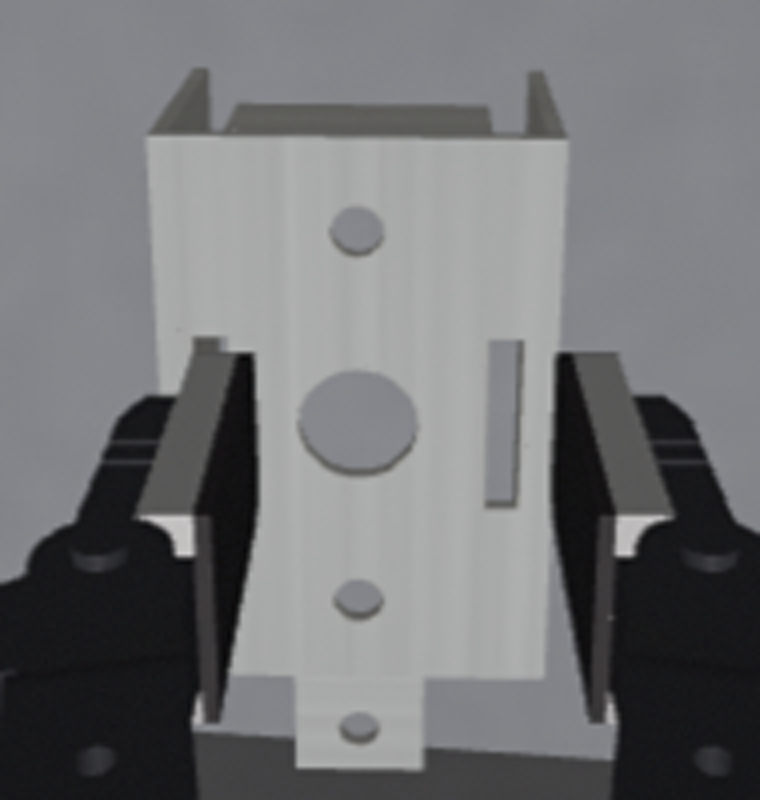

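The left fingertip stands on the bracket's face, which is 24 mm behind the reported TCP rather than at it. Nothing has moved much. I'll check the true finger end against the camera for the open pose too.

Run:
```python
from h import *
crop('pics/w2.png','pics/w2d.png',150,240,340,110,2.3)
c=cams.camera_info('wrist');K=c['intrinsics'];M=np.array(c['mount'])
def tz(u,v,y=None):
    d=M[:3,:3]@np.linalg.inv(K)@np.array([u,v,1.]);C=M[:3,3]
    s=(y-C[1])/d[1]; return C+d*s
for uv,y in [((284.5,249),-17.2),((284.5,287),-17.2),((358,249),17.2),((222,262),-42.6),((419,262),42.6)]: print(uv,tz(*uv,y))
```

```text
(284.5, 249) [ 10.5 -17.2 -25.9]
(284.5, 287) [ -5.9 -17.2 -31.2]
(358, 249) [  6.3  17.2 -17.1]
(222, 262) [  9.7 -42.6 -36.7]
(419, 262) [  6.8  42.6 -31.4]
```

View pics/w2d.png

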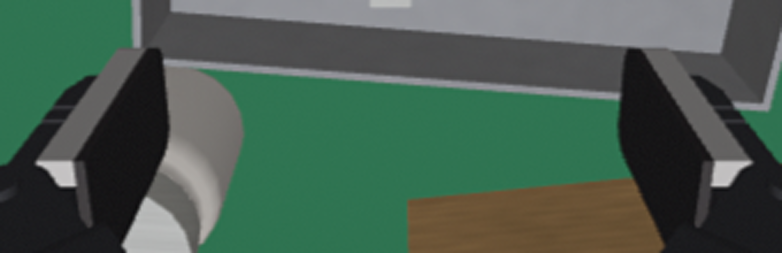

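The finger ends lie about 23 mm behind the reported TCP at this width (34 mm when open), as the camera geometry and the contact height both show. I'll lift, open, recentre on the bracket and go lower.

Request:
jog_arm --jaw '[0.45, 0.5, 0.7, 1, 1, 1, 1, 1, 1, 1]' --offset '[[0, 0, -0.015], [0, 0, -0.035], [0.001, -0.005, -0.04], [0.001, -0.005, -0.04], [0.001, -0.005, -0.04], [0.001, -0.005, -0.04], [0.001, -0.005, -0.04], [0.001, -0.005, -0.04], [0.001, -0.005, -0.04], [0.001, -0.005, -0.04]]' --delta_rot '[[0, 0, 0], [0, 0, 0], [0, 0, 0], [0, 0, 0], [0, 0, 0], [0, 0, 0], [0, 0, 0], [0, 0, 0], [0, 0, 0], [0, 0, 0]]'

```text
clock: 4.35
tcp_pos: [615.2, 318.3, 51.5]
ee_rot: [180.0, 0.2, -175.2]
ft_force: [-0.1, -0.5, 0.3]
grip_width: 85.1
```

Run:
```python
from h import *
c=cam('wrist')
im=cams.read_camera('wrist');cv2.imwrite('pics/w4.png',im[:,:,::-1])
print(T()[1],manip.get_obs()['ft_force'])
g=im.min(axis=2); m=((g>140)&(im.max(axis=2)-g<25)).astype(np.uint8)
for r in cv2.findContours(m,cv2.RETR_CCOMP,cv2.CHAIN_APPROX_NONE)[0]:
    a=cv2.contourArea(r)
    if 100<a<20000:
        M=cv2.moments(r); q=(M['m10']/M['m00'],M['m01']/M['m00'])
        print(a,np.array(q),cv2.minAreaRect(r)[1:],onz(c,q,35))
```

```text
[615.2 318.3  51.6] [-0.3  0.4  0.6]
137.5 [624.4 324.4] ((31.60262680053711, 5.417593479156494), 16.389541625976562) [661.6 515.8  35. ]
2358.5 [625.6 261.6] ((118.0, 40.0), 90.0) [618.1 500.8  35. ]
9326.5 [320.9 234.1] ((131.0, 84.0), 90.0) [615.5 317.6  35. ]
436.0 [320.9 234.3] ((23.334524154663086, 23.33452033996582), 45.0) [615.6 317.7  35. ]
260.0 [350.3 233.6] ((8.632137298583984, 36.40765380859375), 3.3664603233337402) [613.8 334.7  35. ]
277.0 [291.3 233.7] ((36.213226318359375, 8.661857604980469), 88.09085083007812) [616.7 300.4  35. ]
5521.0 [393.1  30.9] ((81.0, 104.0), 90.0) [505.7 343.8  35. ]
150.5 [395.1  23.8] ((13.435027122497559, 14.142135620117188), 45.0) [502.6 344.3  35. ]
```

View pics/w4.png

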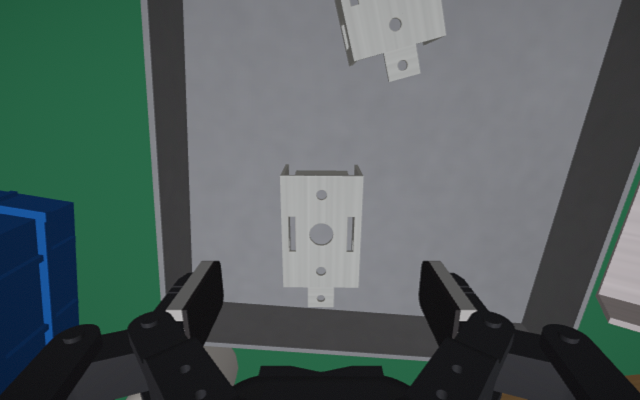

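The bracket is centred between the fingers with its hole at (321,234). I'll descend to TCP z ≈ -16, where the open tips should be at about 18.

Request:
jog_arm --jaw '[1, 1, 1, 1, 1, 1]' --offset '[[0, 0, 0.025], [0, 0, 0.045], [0, 0, 0.058], [0, 0, 0.064], [0, 0, 0.067], [0, 0, 0.067]]' --delta_rot '[[0, 0, 0], [0, 0, 0], [0, 0, 0], [0, 0, 0], [0, 0, 0], [0, 0, 0]]'

```text
clock: 5.0
tcp_pos: [615.7, 318.5, -15.0]
ee_rot: [180.0, 0.2, -175.2]
ft_force: [0.6, 0.1, 0.1]
grip_width: 85.1
```

Request:
jog_arm --jaw '[0.75, 0.65, 0.55, 0.5, 0.5, 0.5, 0.5]' --offset '[[0, 0, 0], [0, 0, 0], [0, 0, 0], [0, 0, 0], [0, 0, 0], [0, 0, 0], [0, 0, 0]]' --delta_rot '[[0, 0, 0], [0, 0, 0], [0, 0, 0], [0, 0, 0], [0, 0, 0], [0, 0, 0], [0, 0, 0]]' --grip_force 30

```text
clock: 5.7
tcp_pos: [616.1, 318.6, -14.3]
ee_rot: [179.9, 0.3, -175.2]
ft_force: [-0.3, -0.6, 5.9]
grip_width: 45.8
```

It is gripped at 45.8 mm, so I'll lift and check.

Request:
jog_arm --jaw '[0.45, 0.45, 0.45, 0.45, 0.45, 0.45, 0.45, 0.45]' --offset '[[0, 0, -0.01], [0, 0, -0.03], [0, 0, -0.06], [0, 0, -0.09], [0, 0, -0.12], [0, 0, -0.14], [0, 0, -0.15], [0, 0, -0.15]]' --delta_rot '[[0, 0, 0], [0, 0, 0], [0, 0, 0], [0, 0, 0], [0, 0, 0], [0, 0, 0], [0, 0, 0], [0, 0, 0]]'

```text
clock: 6.5
tcp_pos: [615.8, 318.7, 137.1]
ee_rot: [179.9, 0.4, -175.2]
ft_force: [-0.3, 0.4, -2.0]
grip_width: 45.4
```

Run:
```python
from h import *
c=cam('wrist')
im=cams.read_camera('wrist');cv2.imwrite('pics/w5.png',im[:,:,::-1])
im=cams.read_camera('side');cv2.imwrite('pics/s5.png',im[:,:,::-1])
o=manip.get_obs();print(o['tcp_pos'],o['ft_force'],o['grip_width'])
ct=np.array([685.8,48.7,0])
for q in [(675,48),(675,48)]: goto([q[0],q[1],135],down(175.2))
```

```text
[615.  318.3 134.4] [ 0.3  0.2 -1.8] 45.43669497828617
offset m [-0.0371, -0.2744, -0.0005] rot [0.  0.2 9.6]
offset m [-0.0371, -0.2744, -0.0005] rot [0.  0.2 9.6]
```

View pics/w5.png

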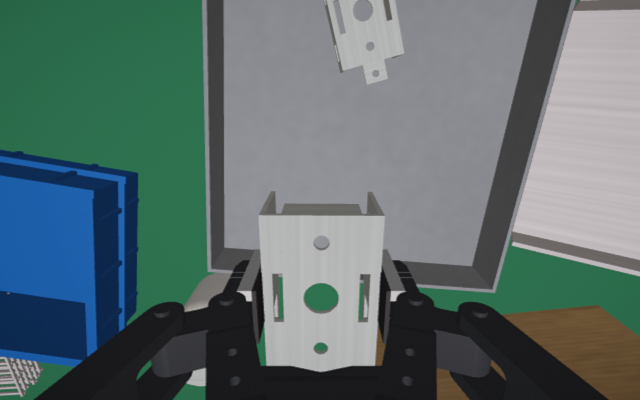

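View pics/s5.png

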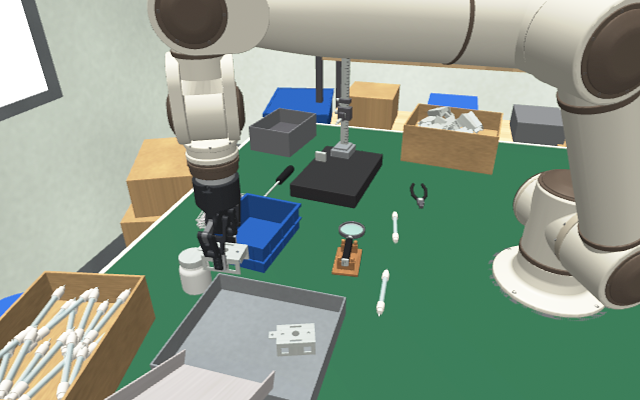

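The bracket hangs level in the gripper. Moving it over the tote.

Request:
jog_arm --jaw '[0.45, 0.45, 0.45, 0.45, 0.45, 0.45, 0.45, 0.45, 0.45, 0.45]' --offset '[[-0.003, -0.015, 0], [-0.007, -0.05, 0], [-0.012, -0.09, 0], [-0.017, -0.13, 0], [-0.023, -0.17, 0], [-0.028, -0.21, 0], [-0.033, -0.245, 0], [-0.036, -0.265, 0], [-0.037, -0.274, 0], [-0.037, -0.274, 0]]' --delta_rot '[[0, 0, 1], [0, 0, 2], [0, 0, 4], [0, 0, 5], [0, 0, 6], [0, 0, 7], [0, 0, 8], [0, 0, 9], [0, 0, 9.6], [0, 0, 9.6]]'

```text
clock: 7.6
tcp_pos: [674.7, 47.5, 133.8]
ee_rot: [179.9, 0.2, 175.1]
ft_force: [-0.4, 0.6, -1.9]
grip_width: 45.4
```

Run:
```python
from h import *
im=cams.read_camera('wrist');cv2.imwrite('pics/w6.png',im[:,:,::-1])
im=cams.read_camera('top');cv2.imwrite('pics/t6.png',im[:,:,::-1])
crop('pics/t6.png','pics/t6c.png',200,60,180,140,4)
o=manip.get_obs();print(o['tcp_pos'],o['ft_force'],o['grip_width'],o['joint_positions'])
```

```text
[674.6  49.4 134.3] [-0.1 -0.  -2.2] 45.584144888513606 [ 4.2 21.8 21.8 89.8  0.   8.9]
```

View pics/w6.png

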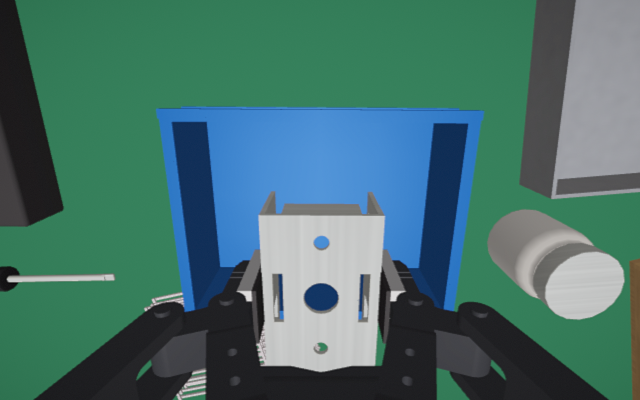

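View pics/t6c.png

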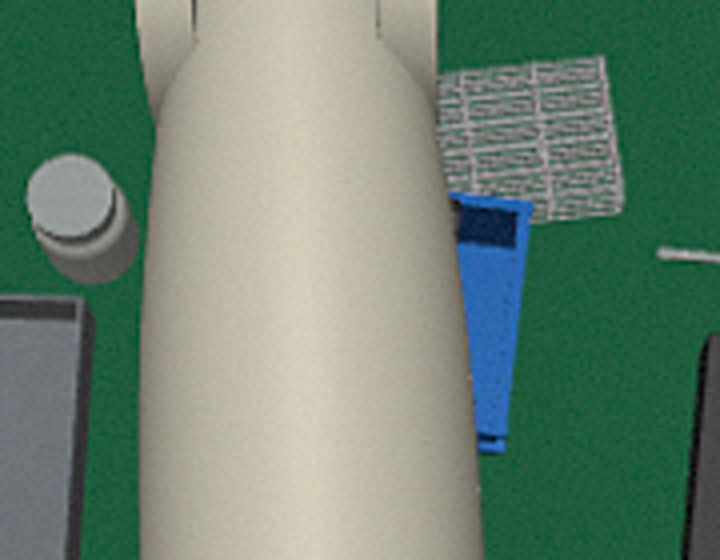

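The wrist view shows the bracket over the tote, whose near rim lies at row 108 between columns 160 and 480. I'll check how the tote is centred.

Run:
```python
from h import *
c=cam('wrist')
for uv in [(160,109),(480,109),(320,109)]: print(onz(c,uv,73))
goto([674.6,48.5,-8])
```

```text
[597.7 -49.6  73. ]
[615.1 157.1  73. ]
[606.4  53.7  73. ]
offset m [0.0004, -0.0011, 0.1423]
```

Request:
jog_arm --jaw '[0.45, 0.45, 0.45, 0.45, 0.45, 0.45, 0.45, 0.45, 0.45, 0.45]' --offset '[[0, 0, 0.015], [0, 0, 0.04], [0, 0, 0.07], [0, 0, 0.1], [0, 0, 0.12], [0, 0, 0.135], [0, 0, 0.141], [0, 0, 0.144], [0, 0, 0.146], [0, 0, 0.147]]' --delta_rot '[[0, 0, 0], [0, 0, 0], [0, 0, 0], [0, 0, 0], [0, 0, 0], [0, 0, 0], [0, 0, 0], [0, 0, 0], [0, 0, 0], [0, 0, 0]]'

```text
clock: 8.7
tcp_pos: [675.7, 49.7, -11.8]
ee_rot: [179.9, 0.3, 175.3]
ft_force: [-0.8, 0.2, -0.9]
grip_width: 45.7
```

Request:
jog_arm --jaw '[0.45, 0.45, 0.45]' --offset '[[0, 0, 0.001], [0, 0, 0.002], [0, 0, 0.002]]' --delta_rot '[[0, 0, 0], [0, 0, 0], [0, 0, 0]]'

```text
clock: 9.0
tcp_pos: [675.8, 49.6, -13.6]
ee_rot: [179.9, 0.3, 175.3]
ft_force: [-0.3, 0.5, -0.3]
grip_width: 45.3
```

Request:
jog_arm --jaw '[0.45, 0.45, 0.45]' --offset '[[0, 0, 0.001], [0, 0, 0.0015], [0, 0, 0.0015]]' --delta_rot '[[0, 0, 0], [0, 0, 0], [0, 0, 0]]'

```text
clock: 9.3
tcp_pos: [676.0, 49.6, -14.3]
ee_rot: [179.9, 0.3, 175.3]
ft_force: [-2.4, -0.2, 5.6]
grip_width: 45.6
```

Contact at +5.6 N, so the bracket is on the floor. Releasing and rising.

Request:
jog_arm --jaw '[0.6, 0.7, 0.8, 0.8, 0.8, 0.8, 0.8, 0.8, 0.8, 0.8]' --offset '[[0, 0, 0], [0, 0, 0], [0, 0, 0], [0, 0, 0], [0, 0, -0.02], [0, 0, -0.06], [0, 0, -0.1], [0, 0, -0.14], [0, 0, -0.17], [0, 0, -0.18]]' --delta_rot '[[0, 0, 0], [0, 0, 0], [0, 0, 0], [0, 0, 0], [0, 0, 0], [0, 0, 0], [0, 0, 0], [0, 0, 0], [0, 0, 0], [0, 0, 0]]'

```text
clock: 10.3
tcp_pos: [676.0, 49.4, 169.8]
ee_rot: [179.9, 0.6, 175.3]
ft_force: [0.3, 0.8, 0.3]
grip_width: 67.9
```

Run:
```python
from h import *
im=cams.read_camera('wrist');cv2.imwrite('pics/w7.png',im[:,:,::-1])
o=manip.get_obs();print(o['tcp_pos'],o['ft_force'],o['grip_width'])
goto([480.2,337.5,150],down(200.2))
```

```text
[676.   49.5 169.5] [-0.6  0.3  0. ] 68.32838365914508
offset m [0.2192, 0.2708, 0.0178] rot [  0.    0.6 -24.9]
```

View pics/w7.png

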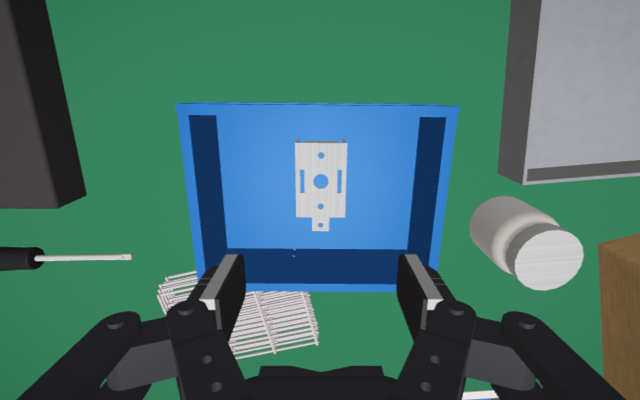

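Bracket A lies flat in the tote at about (321,180). Next is bracket B.

Request:
jog_arm --jaw '[1, 1, 1, 1, 1, 1, 1, 1, 1, 1]' --offset '[[0.01, 0.013, 0], [0.035, 0.043, 0], [0.065, 0.08, 0], [0.095, 0.117, 0], [0.125, 0.154, 0.003], [0.155, 0.191, 0.006], [0.183, 0.226, 0.01], [0.205, 0.253, 0.014], [0.219, 0.271, 0.018], [0.219, 0.271, 0.018]]' --delta_rot '[[0, 0, -2], [0, 0, -5], [0, 0, -8], [0, 0.2, -11], [0, 0.4, -14], [0, 0.6, -17], [0, 0.6, -20], [0, 0.6, -23], [0, 0.6, -24.9], [0, 0.6, -24.9]]'

```text
clock: 11.35
tcp_pos: [477.2, 339.7, 147.1]
ee_rot: [-180.0, -0.2, -159.5]
ft_force: [0.3, -0.0, 0.1]
grip_width: 85.1
```

Request:
jog_arm --jaw '[1, 1]' --offset '[[0, 0, 0.03], [0, 0, 0.04]]' --delta_rot '[[0, 0, 0], [0, 0, 0]]'

```text
clock: 11.55
tcp_pos: [475.3, 338.7, 103.2]
ee_rot: [-179.9, -0.5, -159.5]
ft_force: [-0.1, -1.1, -0.5]
grip_width: 85.3
```

Run:
```python
from h import *
c=cam('wrist')
im=cams.read_camera('wrist');cv2.imwrite('pics/w8.png',im[:,:,::-1])
print(T()[1],manip.get_obs()['ee_rot'])
g=im.min(axis=2); m=((g>140)&(im.max(axis=2)-g<25)).astype(np.uint8)
for r in cv2.findContours(m,cv2.RETR_CCOMP,cv2.CHAIN_APPROX_NONE)[0]:
    a=cv2.contourArea(r)
    if 25<a<20000:
        M=cv2.moments(r); q=(M['m10']/M['m00'],M['m01']/M['m00'])
        print(a,np.array(q),cv2.minAreaRect(r)[2],onz(c,q,35))
```

```text
[475.3 338.2 102.6] [-179.9   -0.5 -159.5]
68.5 [509.3 397. ] 90.0 [581.8 554.6  35. ]
96.0 [465.3 314.4] 90.0 [519.9 479.2  35. ]
96.0 [176.  314.3] 90.0 [601.9 260.4  35. ]
2882.5 [553.9 326.5] 28.761157989501953 [504.8 552.1  35. ]
6093.5 [316.1 212.7] 0.9548412561416626 [480.8 336.5  35. ]
32.0 [315.1 265.2] 45.0 [521.1 350.5  35. ]
45.0 [315.3 242.3] 45.0 [503.2 344.1  35. ]
272.0 [316. 212.] 45.0 [480.4 336.2  35. ]
149.0 [339.3 212.9] 0.0 [475.  352.4  35. ]
172.5 [292.  211.5] 90.0 [486.2 319.7  35. ]
53.5 [316.3 180.1] 45.0 [457.8 328.1  35. ]
```

View pics/w8.png

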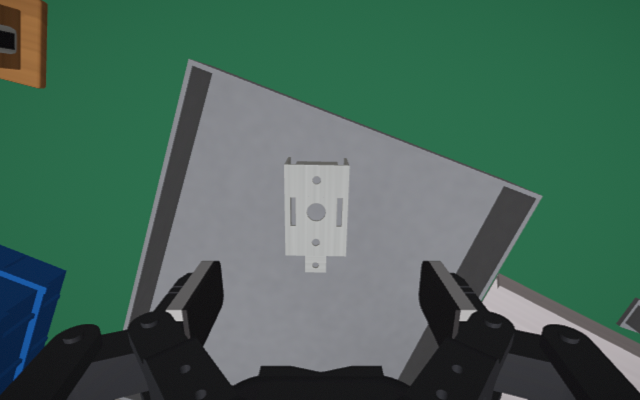

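Bracket B is at (316,212) in the image, at (480.4,336.3) with yaw 19.5°. Right above it, I'll descend with a small correction.

Run:
```python
from h import *
goto([480.4,336.5,-14.7],down(199.7))
```

```text
offset m [-0.0052, -0.0031, 0.1173] rot [-0.1 -0.5  0.8]
```

Request:
jog_arm --jaw '[1, 1, 1, 1, 1, 1, 1, 1, 1]' --offset '[[-0.005, -0.003, 0.015], [-0.005, -0.003, 0.03], [-0.005, -0.003, 0.055], [-0.005, -0.003, 0.08], [-0.005, -0.003, 0.1], [-0.005, -0.003, 0.11], [-0.005, -0.003, 0.115], [-0.005, -0.003, 0.117], [-0.005, -0.003, 0.117]]' --delta_rot '[[0, -0.5, 0.8], [0, -0.5, 0.8], [0, -0.5, 0.8], [0, -0.5, 0.8], [0, -0.5, 0.8], [0, -0.5, 0.8], [0, -0.5, 0.8], [0, -0.5, 0.8], [0, -0.5, 0.8]]'

```text
clock: 12.5
tcp_pos: [480.6, 336.8, -13.7]
ee_rot: [-179.9, 0.0, -160.3]
ft_force: [-0.4, 0.7, 0.3]
grip_width: 85.4
```

Request:
jog_arm --jaw '[0.75, 0.65, 0.55, 0.45, 0.45, 0.45, 0.45]' --offset '[[0, 0, 0], [0, 0, 0], [0, 0, 0], [0, 0, 0], [0, 0, 0], [0, 0, 0], [0, 0, 0]]' --delta_rot '[[0, 0, 0], [0, 0, 0], [0, 0, 0], [0, 0, 0], [0, 0, 0], [0, 0, 0], [0, 0, 0]]' --grip_force 30

```text
clock: 13.2
tcp_pos: [480.8, 337.0, -13.1]
ee_rot: [-179.9, 0.1, -160.3]
ft_force: [0.4, -0.0, 4.9]
grip_width: 45.1
```

Request:
jog_arm --jaw '[0.45, 0.45, 0.45, 0.45, 0.45, 0.45, 0.45, 0.45]' --offset '[[0, 0, -0.01], [0, 0, -0.03], [0, 0, -0.06], [0, 0, -0.095], [0, 0, -0.13], [0, 0, -0.16], [0, 0, -0.18], [0, 0, -0.18]]' --delta_rot '[[0, 0, 0], [0, 0, 0], [0, 0, 0], [0, 0, 0], [0, 0, 0], [0, 0, 0], [0, 0, 0], [0, 0, 0]]'

```text
clock: 14.0
tcp_pos: [481.4, 337.9, 170.4]
ee_rot: [-180.0, 0.4, -160.3]
ft_force: [-1.2, -0.1, -1.3]
grip_width: 45.7
```

Run:
```python
from h import *
o=manip.get_obs();print(o['tcp_pos'],o['ft_force'],o['grip_width'])
goto([570,-240,167],down(175))
goto([530,40,167],down(188))
```

```text
[481.4 337.9 170.4] [-1.2 -0.1 -1.3] 45.704607159821464
offset m [0.1115, -0.5739, 0.0029] rot [ 0.1  0.3 24.7]
offset m [0.0547, -0.2968, 0.0031] rot [ 0.   0.3 11.7]
```

Request:
jog_arm --jaw '[0.45, 0.45, 0.45, 0.45, 0.45, 0.45, 0.45, 0.45, 0.45, 0.45]' --offset '[[0.003, -0.015, 0], [0.009, -0.045, 0], [0.017, -0.085, 0], [0.025, -0.13, 0], [0.034, -0.175, 0], [0.043, -0.22, 0], [0.051, -0.265, 0], [0.06, -0.31, 0], [0.069, -0.355, 0], [0.077, -0.395, 0]]' --delta_rot '[[0, 0, 1], [0, 0, 2], [0, 0, 4], [0, 0, 6], [0, 0, 8], [0, 0, 10], [0, 0, 12], [0, 0, 14], [0, 0, 16], [0, 0, 18]]'

```text
clock: 15.0
tcp_pos: [541.0, -62.8, 168.5]
ee_rot: [179.9, 0.2, -178.5]
ft_force: [0.4, 0.8, -0.1]
grip_width: 45.5
```

Run:
```python
from h import *
goto([570,-240,167],down(175))
```

```text
offset m [-0.0242, -0.1779, 0.0013] rot [0.1 0.2 6.5]
```

Request:
jog_arm --jaw '[0.45, 0.45, 0.45, 0.45, 0.45, 0.45, 0.45, 0.45]' --offset '[[-0.006, -0.04, 0], [-0.011, -0.08, 0], [-0.016, -0.115, 0], [-0.02, -0.145, 0], [-0.023, -0.168, 0], [-0.024, -0.177, 0], [-0.024, -0.178, 0], [-0.024, -0.178, 0]]' --delta_rot '[[0, 0, 1], [0, 0, 2], [0, 0, 3], [0, 0, 4], [0, 0, 5], [0, 0, 6], [0, 0, 6.5], [0, 0, 6.5]]'

```text
clock: 15.8
tcp_pos: [569.2, -239.7, 167.6]
ee_rot: [179.9, 0.1, 175.0]
ft_force: [-0.0, 0.2, -1.2]
grip_width: 45.1
```

Run:
```python
from h import *
c=cam('wrist')
im=cams.read_camera('wrist');cv2.imwrite('pics/w9.png',im[:,:,::-1])
im=cams.read_camera('side');cv2.imwrite('pics/s9.png',im[:,:,::-1])
crop('pics/s9.png','pics/s9c.png',260,30,200,180,3.3)
o=manip.get_obs();print(o['tcp_pos'],o['ft_force'],o['grip_width'],o['ee_rot'])
```

```text
[ 569.6 -239.1  168.2] [ 0.1  0.4 -0.8] 45.48858440943071 [179.9   0.2 175.1]
```

View pics/w9.png

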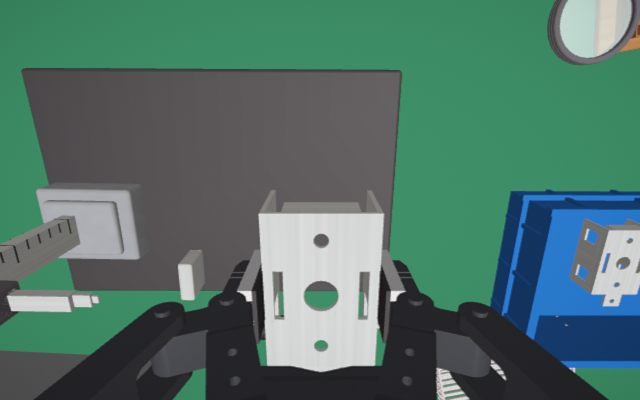

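View pics/s9c.png

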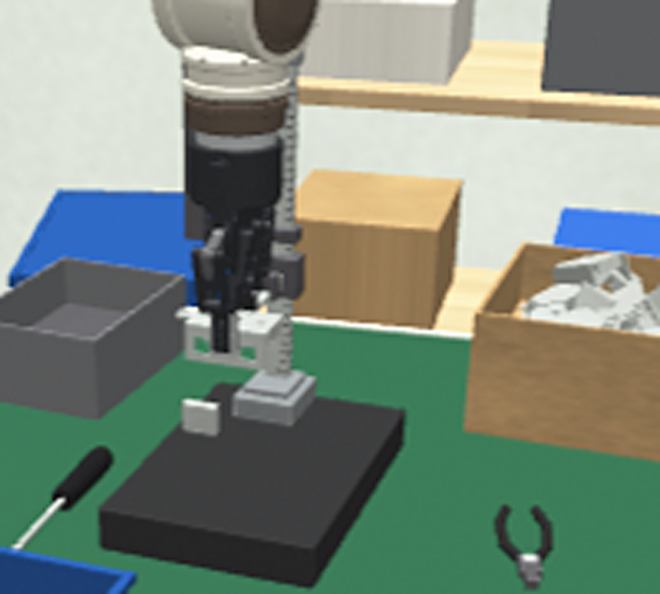

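In the wrist view the bracket hangs level over the free half of the plate, and the scriber tip is clear at about (98,300). I'll measure it precisely.

Run:
```python
from h import *
crop('pics/w9.png','pics/w9c.png',0,270,120,60,6)
goto([569.6,-239.1,34])
```

```text
offset m [0.0004, -0.0003, 0.1342]
```

View pics/w9c.png

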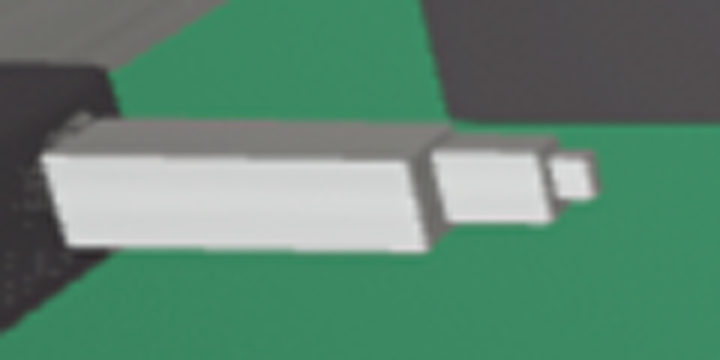

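Run:
```python
from h import *
w=cam('wrist');t=cam('top');s=cam('side')
crop('pics/top0.png','pics/tt.png',450,155,50,30,14); crop('pics/side0.png','pics/ss.png',325,100,35,35,14)
print(-t[1].T@t[2],-s[1].T@s[2],-w[1].T@w[2])
a=(99.2,299.0);b=(460.2,166.2);d=(336.7,122)
for o in [[(w,a),(t,b)],[(w,a),(s,d)],[(w,a),(t,b),(s,d)],[(t,b),(s,d)]]: print(*tri(o))
```

```text
[ 308.   -15.  1173.1] [263.3 904.2 669.4] [ 492.3 -233.7  333.6]
[ 584.7 -358.8  179.1] [np.float64(0.2316304674075604), np.float64(0.23163046740738505)]
[ 579.7 -352.4  186.6] [np.float64(0.5592643690568584), np.float64(0.5592643690568686)]
[ 581.7 -356.1  184.6] [np.float64(1.4687445293195374), np.float64(1.4535167864538765), np.float64(1.5222301708478363)]
[ 581.6 -357.1  184.7] [np.float64(1.2380004055436509), np.float64(1.2380004055437563)]
```

View pics/tt.png

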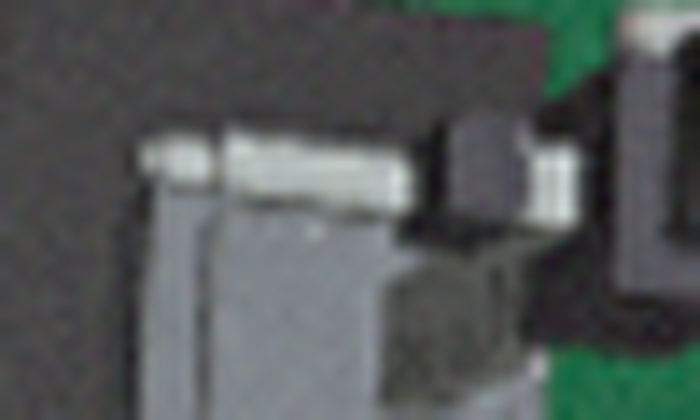

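View pics/ss.png

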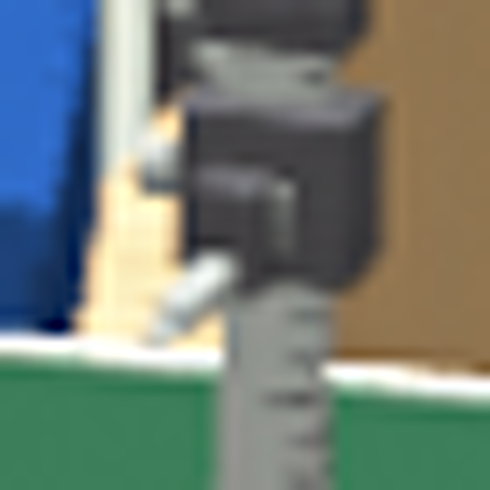

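Request:
jog_arm --jaw '[0.45, 0.45, 0.45, 0.45, 0.45, 0.45, 0.45, 0.45, 0.45, 0.45]' --offset '[[0, 0, 0.012], [0, 0, 0.035], [0, 0, 0.062], [0, 0, 0.088], [0, 0, 0.108], [0, 0, 0.12], [0, 0, 0.126], [0, 0, 0.129], [0, 0, 0.131], [0, 0, 0.132]]' --delta_rot '[[0, 0, 0], [0, 0, 0], [0, 0, 0], [0, 0, 0], [0, 0, 0], [0, 0, 0], [0, 0, 0], [0, 0, 0], [0, 0, 0], [0, 0, 0]]'

```text
clock: 16.9
tcp_pos: [570.4, -239.1, 36.9]
ee_rot: [179.9, 0.3, 175.1]
ft_force: [0.9, 0.2, -0.4]
grip_width: 45.5
```

Request:
jog_arm --jaw '[0.45, 0.45, 0.45]' --offset '[[0, 0, 0.001], [0, 0, 0.002], [0, 0, 0.002]]' --delta_rot '[[0, 0, 0], [0, 0, 0], [0, 0, 0]]'

```text
clock: 17.2
tcp_pos: [570.5, -239.1, 35.1]
ee_rot: [179.9, 0.3, 175.1]
ft_force: [-0.7, 0.2, -1.5]
grip_width: 45.3
```

Request:
jog_arm --jaw '[0.45, 0.45, 0.45]' --offset '[[0, 0, 0.001], [0, 0, 0.0018], [0, 0, 0.0018]]' --delta_rot '[[0, 0, 0], [0, 0, 0], [0, 0, 0]]'

```text
clock: 17.5
tcp_pos: [570.8, -239.2, 34.0]
ee_rot: [179.9, 0.3, 175.1]
ft_force: [-1.8, 1.0, 4.1]
grip_width: 45.5
```

On the plate (+4 N). Releasing and rising.

Request:
jog_arm --jaw '[0.6, 0.7, 0.8, 0.8, 0.8, 0.8, 0.8, 0.8, 0.8, 0.8]' --offset '[[0, 0, 0], [0, 0, 0], [0, 0, 0], [0, 0, 0], [0, 0, -0.015], [0, 0, -0.04], [0, 0, -0.075], [0, 0, -0.11], [0, 0, -0.13], [0, 0, -0.135]]' --delta_rot '[[0, 0, 0], [0, 0, 0], [0, 0, 0], [0, 0, 0], [0, 0, 0], [0, 0, 0], [0, 0, 0], [0, 0, 0], [0, 0, 0], [0, 0, 0]]'

```text
clock: 18.5
tcp_pos: [571.0, -239.8, 173.1]
ee_rot: [-180.0, 0.6, 175.1]
ft_force: [0.6, 0.6, 0.2]
grip_width: 68.6
```

Request:
jog_arm --jaw '[0.8, 0.8]' --offset '[[0, 0, 0], [0, 0, 0]]' --delta_rot '[[0, 0, 0], [0, 0, 0]]'

```text
clock: 18.7
tcp_pos: [570.9, -239.7, 172.6]
ee_rot: [-180.0, 0.6, 175.1]
ft_force: [-0.4, 0.0, -0.1]
grip_width: 68.4
```

```bash
cat > br.py <<'E'
from h import *
def holes(im,c,z,amin=25):
    g=im.min(axis=2); m=((g>140)&(im.max(axis=2)-g<25)).astype(np.uint8)
    for r in cv2.findContours(m,cv2.RETR_CCOMP,cv2.CHAIN_APPROX_NONE)[0]:
        a=cv2.contourArea(r)
        if amin<a<20000:
            M=cv2.moments(r); q=(M['m10']/M['m00'],M['m01']/M['m00'])
            print(a,np.array(q),onz(c,q,z))
E
python3 - <<'E'
from br import *
c=cam('wrist')
im=cams.read_camera('wrist');cv2.imwrite('pics/w10.png',im[:,:,::-1])
im2=cams.read_camera('side');cv2.imwrite('pics/s10.png',im2[:,:,::-1])
crop('pics/s10.png','pics/s10c.png',260,30,200,180,3.3)
o=manip.get_obs();print(o['tcp_pos'],o['ee_rot'],o['joint_vel'])
holes(im,c,82)
E
```

```text
[ 570.6 -239.5  171.8] [180.    0.5 175.1] [ 0.1  0.2 -0.1  0.1  0.1 -0.1]
310.5 [478.6 389.4] [ 779.4 -105.3   82. ]
310.0 [362.4 320. ] [ 690.  -213.6   82. ]
88.0 [432.1 303.4] [ 677.9 -151.6   82. ]
91.0 [209.3 303.4] [ 661.  -347.2   82. ]
220.0 [ 89.3 291.3] [ 639.9 -449.    82. ]
822.5 [ 45.9 293.9] [ 639.2 -487.5   82. ]
414.5 [187.8 274.1] [ 630.6 -360.    82. ]
2667.0 [615.9 260.9] [649.4   2.2  82. ]
27.5 [612.2 279.6] [667.3   2.3  82. ]
131.0 [619.4 258.1] [647.    4.6  82. ]
95.0 [602.  257.8] [645.4 -10.   82. ]
27.0 [626.  236.3] [627.1   6.4  82. ]
4785.0 [ 98.  215.5] [ 571.7 -421.1   82. ]
399.0 [104.  209.1] [ 566.8 -414.8   82. ]
5294.5 [321.4 195.3] [ 570.3 -240.1   82. ]
36.5 [321.4 223.2] [ 593.9 -242.2   82. ]
230.5 [321.3 194.7] [ 569.8 -240.2   82. ]
137.0 [342.6 194.2] [ 570.9 -223.4   82. ]
141.5 [299.7 194.9] [ 568.5 -257.2   82. ]
46.0 [321.4 165. ] [ 546.1 -238.    82. ]
1468.5 [607.3  22.3] [464.7 -36.2  82. ]
561.5 [566.5  19.8] [460.8 -64.   82. ]
```

View pics/w10.png

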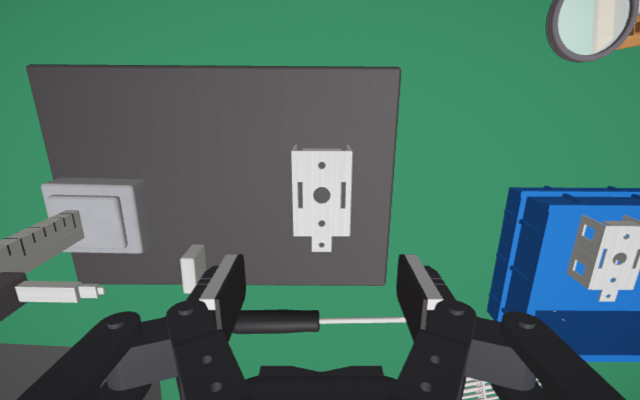

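View pics/s10c.png

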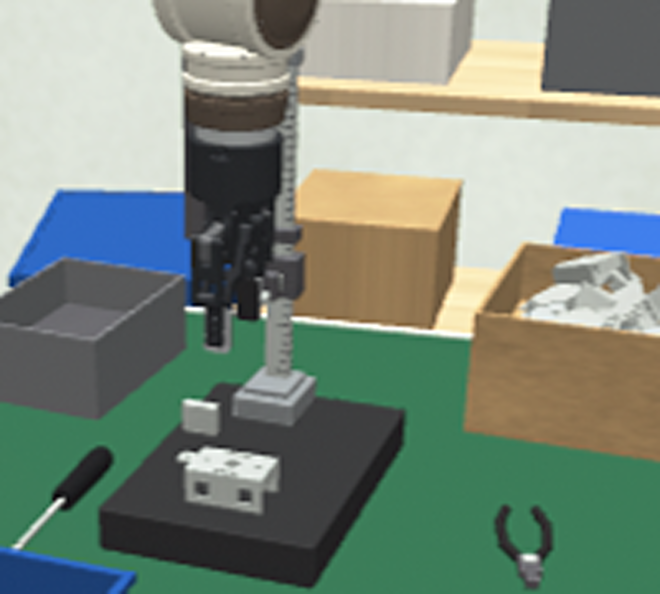

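The sample stands flat on the plate, holed face up. Its hole is at (321,195), giving about (570.3,-239.8). Now to above the loupe.

Run:
```python
from h import *
goto([446,64,130],down(95.9))
t=cams.read_camera('top');cv2.imwrite('pics/t11.png',t[:,:,::-1])
```

```text
offset m [0.1504, 0.2918, 0.0406] rot [ 0.4  0.4 79.2]
```

Request:
jog_arm --jaw '[0.7, 0.6, 0.6, 0.6, 0.6, 0.6, 0.6, 0.6, 0.6, 0.6]' --offset '[[0.008, 0.015, 0], [0.022, 0.042, 0], [0.04, 0.078, 0], [0.06, 0.116, 0], [0.08, 0.155, 0], [0.1, 0.194, 0.005], [0.12, 0.233, 0.01], [0.136, 0.264, 0.02], [0.147, 0.285, 0.03], [0.15, 0.292, 0.04]]' --delta_rot '[[0, 0, 5], [0, 0, 12], [0, 0, 20], [0, 0, 28], [0, 0, 36], [0, 0, 44], [0, 0, 52], [0, 0, 60], [0, 0, 68], [0, 0.4, 76]]'

```text
clock: 19.85
tcp_pos: [445.1, 66.1, 129.8]
ee_rot: [179.8, -0.2, 98.9]
ft_force: [0.3, 0.1, -0.1]
grip_width: 51.1
```

Run:
```python
from h import *
goto([446,64,130],down(95.9)); print(manip.get_obs()['joint_positions'])
```

```text
offset m [-0.0022, 0.0006, -0.0002] rot [ 0.2 -0.2  3. ]
[  8.3  -9.8 -13.   86.7   0.2  89.4]
```

Request:
jog_arm --jaw '[0.6, 0.6, 0.6, 0.6]' --offset '[[-0.002, 0.0006, 0], [-0.002, 0.0006, 0], [-0.002, 0.0006, 0], [-0.002, 0.0006, 0]]' --delta_rot '[[0.2, -0.2, 3], [0.2, -0.2, 3], [0.2, -0.2, 3], [0.2, -0.2, 3]]'

```text
clock: 20.25
tcp_pos: [446.0, 63.9, 129.7]
ee_rot: [180.0, -0.0, 96.0]
ft_force: [-0.5, -0.3, 0.8]
grip_width: 51.0
```

Run:
```python
from h import *
c=cam('wrist')
im=cams.read_camera('wrist');cv2.imwrite('pics/w12.png',im[:,:,::-1])
im=cams.read_camera('top');cv2.imwrite('pics/t12.png',im[:,:,::-1])
crop('pics/t12.png','pics/t12c.png',360,120,140,120,5)
crop('pics/w12.png','pics/w12c.png',200,0,260,380,1.55)
o=manip.get_obs();print(o['tcp_pos'],o['ee_rot'])
for X in [(446,64,40),(454.2,-15.8,40),(454.2,-15.8,45.5)]: print(proj(c,X))
```

```text
[446.   63.9 129.8] [180.   -0.   95.9]
[322.3 195.2]
[322.2 284.8]
[322.2 288.3]
```

View pics/w12.png

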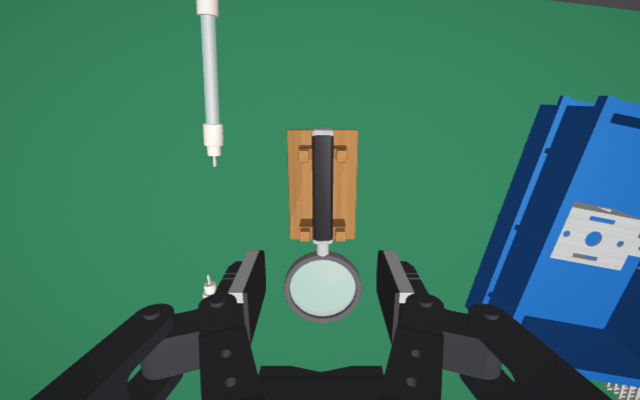

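View pics/t12c.png

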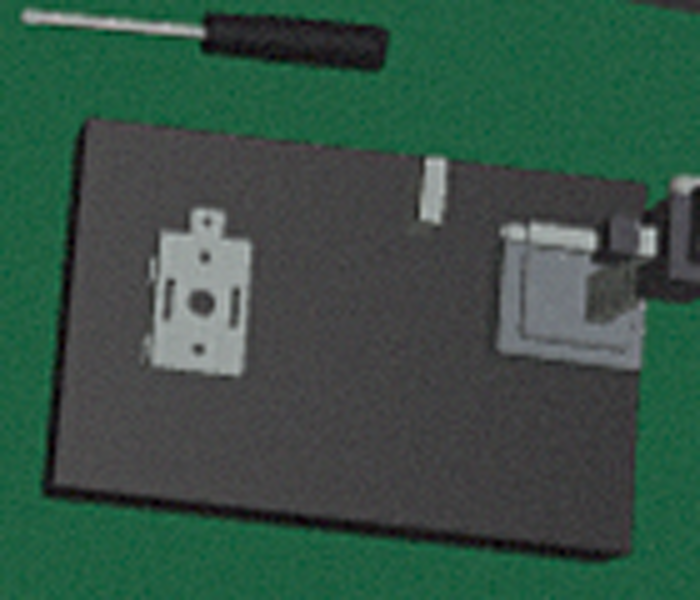

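The handle is at column 322 and the lens at (322,287), as predicted. In the top view the sample's hole is at t12c (202,303). Descending to the handle.

Request:
jog_arm --jaw '[0.6, 0.6, 0.6, 0.6, 0.6, 0.6, 0.6, 0.6, 0.6]' --offset '[[0, 0, 0.015], [0, 0, 0.04], [0, 0, 0.065], [0, 0, 0.09], [0, 0, 0.11], [0, 0, 0.12], [0, 0, 0.125], [0, 0, 0.128], [0, 0, 0.128]]' --delta_rot '[[0, 0, 0], [0, 0, 0], [0, 0, 0], [0, 0, 0], [0, 0, 0], [0, 0, 0], [0, 0, 0], [0, 0, 0], [0, 0, 0]]'

```text
clock: 21.25
tcp_pos: [446.4, 64.0, 2.1]
ee_rot: [179.9, -0.0, 95.9]
ft_force: [-0.6, 1.1, 0.1]
grip_width: 50.9
```

Request:
jog_arm --jaw '[0.45, 0.35, 0.25, 0.1, 0.1, 0.1, 0.1, 0.1]' --offset '[[0, 0, 0], [0, 0, 0], [0, 0, 0], [0, 0, 0], [0, 0, 0], [0, 0, 0], [0, 0, 0], [0, 0, 0]]' --delta_rot '[[0, 0, 0], [0, 0, 0], [0, 0, 0], [0, 0, 0], [0, 0, 0], [0, 0, 0], [0, 0, 0], [0, 0, 0]]' --grip_force 40

```text
clock: 22.05
tcp_pos: [446.7, 64.1, 2.6]
ee_rot: [179.9, -0.0, 95.9]
ft_force: [-0.2, 0.5, 4.9]
grip_width: 15.0
```

Run:
```python
from h import *
im=cams.read_camera('side');cv2.imwrite('pics/s13.png',im[:,:,::-1])
crop('pics/s13.png','pics/s13c.png',280,180,130,110,5)
o=manip.get_obs();print(o['tcp_pos'],o['ee_rot'],o['ft_force'],o['torque'],o['grip_width'])
```

```text
[446.7  64.1   2.6] [179.9  -0.   95.9] [-0.5  0.3  5.4] [-0.   0.2  0.1] 15.431180573568648
```

View pics/s13c.png

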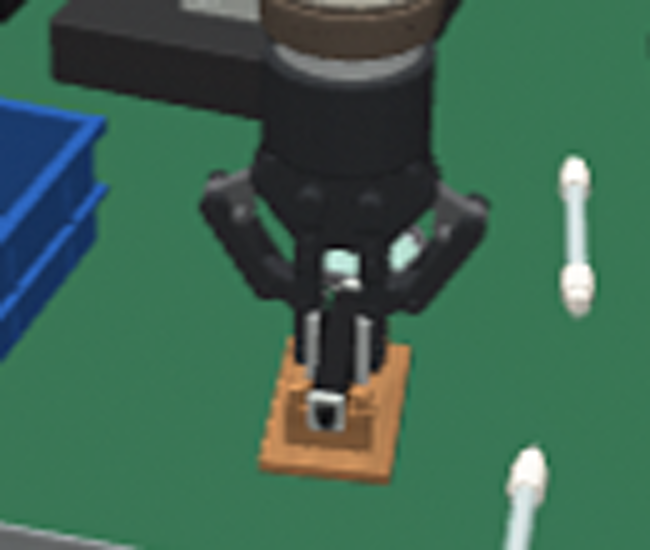

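The handle is gripped at 15.4 mm. Lifting straight up.

Request:
jog_arm --jaw '[0.1, 0.1, 0.1, 0.1, 0.1, 0.1, 0.1, 0.1, 0.1, 0.1]' --offset '[[0, 0, 0], [0, 0, -0.008], [0, 0, -0.02], [0, 0, -0.04], [0, 0, -0.07], [0, 0, -0.1], [0, 0, -0.13], [0, 0, -0.15], [0, 0, -0.165], [0, 0, -0.165]]' --delta_rot '[[0, 0, 0], [0, 0, 0], [0, 0, 0], [0, 0, 0], [0, 0, 0], [0, 0, 0], [0, 0, 0], [0, 0, 0], [0, 0, 0], [0, 0, 0]]' --grip_force 60

```text
clock: 23.1
tcp_pos: [447.3, 64.1, 170.4]
ee_rot: [179.7, -0.0, 95.9]
ft_force: [-0.2, -0.3, -1.2]
grip_width: 15.0
```

Request:
jog_arm --jaw '[0.1, 0.1]' --offset '[[0, 0, 0], [0, 0, 0]]' --delta_rot '[[0, 0, 0], [0, 0, 0]]'

```text
clock: 23.3
tcp_pos: [447.1, 64.1, 170.0]
ee_rot: [179.7, -0.0, 95.9]
ft_force: [-0.6, 0.1, -2.1]
grip_width: 15.0
```

Run:
```python
from h import *
c=cam('wrist')
im=cams.read_camera('wrist');cv2.imwrite('pics/w14.png',im[:,:,::-1])
im=cams.read_camera('side');cv2.imwrite('pics/s14.png',im[:,:,::-1])
im=cams.read_camera('top');cv2.imwrite('pics/t14.png',im[:,:,::-1])
crop('pics/s14.png','pics/s14c.png',280,120,130,130,5)
o=manip.get_obs();print(o['tcp_pos'],o['ee_rot'],o['ft_force'],o['torque'],o['grip_width'])
R,p=T()
print(proj(c,p+R@np.array([-80,0,-37.4])),proj(cam('side'),p+R@np.array([-80,0,-37.4])),proj(cam('top'),p+R@np.array([-80,0,-37.4])))
```

```text
[447.   64.  169.7] [179.8  -0.   95.9] [-0.5 -0.1 -1. ] [0. 0. 0.] 15.119388823239579
[323.2 420.4] [352.9 168.8] [311.  215.5]
```

View pics/w14.png

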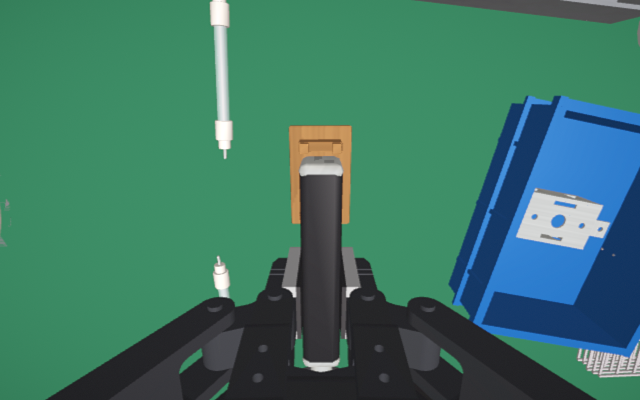

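View pics/s14c.png

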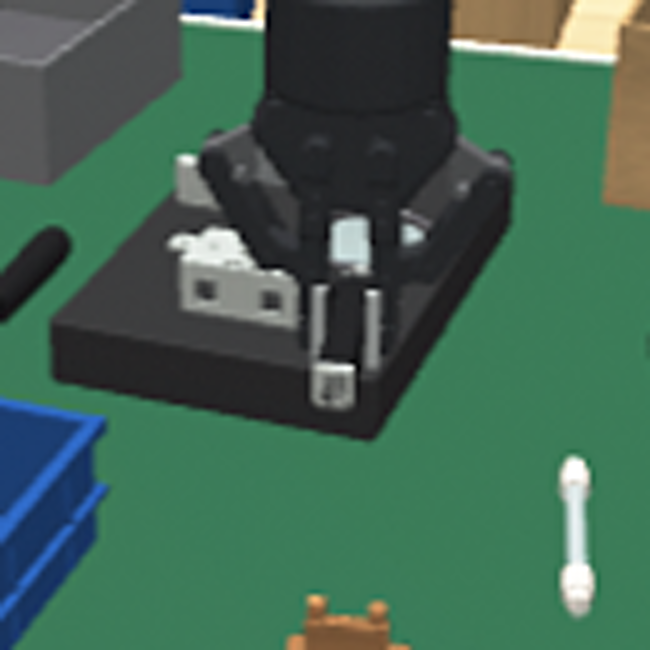

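Run:
```python
from h import *
c=cam('wrist',(down(95.9),np.array([447,64,169.7])))
R=down(95.9);p=np.array([447,64,169.7])
for X in [(54,0,-37.4),(54,0,-47.4),(-36,0,-47.4),(54,8,-47.4),(54,-8,-47.4)]: print(X,proj(c,p+R@np.array(X)))
crop('pics/t14.png','pics/t14c.png',220,120,270,140,2.9)
# bias of side/top at sample
t=cam('top');s=cam('side');S=[570.3,-239.8,82]
k=lambda u,v,x,y,k:np.array([(u+.5)/k-.5+x,(v+.5)/k-.5+y])
print('top hole pred',proj(t,S),'obs',k(202,303,360,120,5)); print('side pred',proj(s,S),'obs s10',k(232,463,260,30,3.3))
```

```text
(54, 0, -37.4) [323.8 153.7]
(54, 0, -47.4) [324.  158.4]
(-36, 0, -47.4) [323.7 364.8]
(54, 8, -47.4) [346.7 158.3]
(54, -8, -47.4) [301.3 158.4]
top hole pred [400.7 180.2] obs [400.  180.2]
side pred [329.6 169.8] obs s10 [330. 170.]
```

View pics/t14c.png

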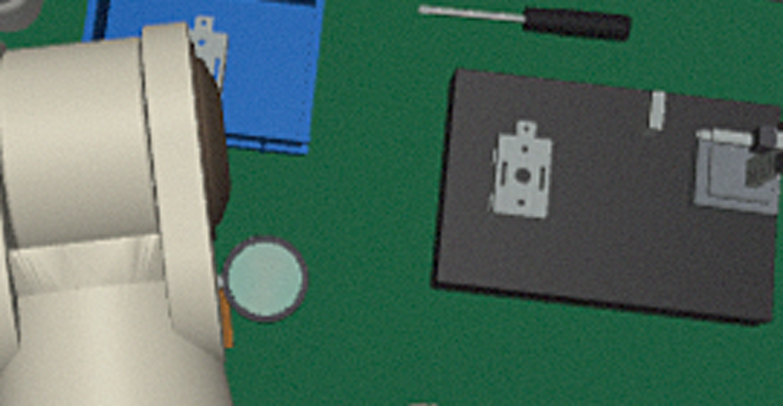

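The top camera sees the lens at (311.0,215.9) against a predicted (311.0,215.5), so the loupe sits in the grip as modelled. Next I'll refine the scriber tip from all the pictures.

Run:
```python
from h import *
for f in ['s10','s5','side0']: crop(f'pics/{f}.png',f'pics/z_{f}.png',325,100,35,35,7)
a=[cv2.imread(f'pics/z_{f}.png') for f in ['s5','side0']]
crop('pics/t12.png','pics/z1.png',445,155,35,22,11);crop('pics/t14.png','pics/z2.png',445,155,35,22,11)
cv2.imwrite('pics/z.png',np.vstack([cv2.imread('pics/z1.png'),cv2.imread('pics/z2.png')]))
cv2.imwrite('pics/zs.png',np.hstack(a)); crop('pics/w10.png','pics/z3.png',60,270,60,40,10)
t=cam('top');s=cam('side')
w=cam('wrist',(Rn.from_euler('xyz',[179.9,.2,175.1],degrees=True).as_matrix(),np.array([569.6,-239.1,168.2])))
for b in [(459.7,165.8),(460.2,166.2)]:
  for d in [(335.4,123.5),(336,122.8)]:
    a=(99.2,299.0)
    for o in [[(w,a),(t,b)],[(w,a),(s,d)],[(w,a),(t,b),(s,d)]]: print(b,d,*tri(o))
```

```text
(459.7, 165.8) (335.4, 123.5) [ 584.6 -356.7  182.3] [np.float64(0.11932496973437531), np.float64(0.11932496973444646)]
(459.7, 165.8) (335.4, 123.5) [ 585.6 -358.8  179.2] [np.float64(0.8730445454677517), np.float64(0.8730445454676394)]
(459.7, 165.8) (335.4, 123.5) [ 585.3 -357.9  179.7] [np.float64(0.9646148760602743), np.float64(0.26810086400341504), np.float64(0.8782478086769684)]
(459.7, 165.8) (336, 122.8) [ 584.6 -356.7  182.3] [np.float64(0.11932496973437531), np.float64(0.11932496973444646)]
(459.7, 165.8) (336, 122.8) [ 583.1 -355.7  182.9] [np.float64(1.0705343578739233), np.float64(1.0705343578739561)]
(459.7, 165.8) (336, 122.8) [ 583.8 -356.6  182.4] [np.float64(0.7917985684941571), np.float64(0.668410207041544), np.float64(1.4316414879561612)]
(460.2, 166.2) (335.4, 123.5) [ 584.5 -357.7  181.5] [np.float64(0.8204787950533986), np.float64(0.8204787950531669)]
(460.2, 166.2) (335.4, 123.5) [ 585.6 -358.8  179.2] [np.float64(0.8730445454677517), np.float64(0.8730445454676394)]
(460.2, 166.2) (335.4, 123.5) [ 585.2 -358.8  179.2] [np.float64(1.2097132445001229), np.float64(0.7230931602207961), np.float64(0.5731199273569373)]
(460.2, 166.2) (336, 122.8) [ 584.5 -357.7  181.5] [np.float64(0.8204787950533986), np.float64(0.8204787950531669)]
(460.2, 166.2) (336, 122.8) [ 583.1 -355.7  182.9] [np.float64(1.0705343578739233), np.float64(1.0705343578739561)]
(460.2, 166.2) (336, 122.8) [ 583.7 -357.4  181.9] [np.float64(1.311948076054241), np.float64(0.5298198163843323), np.float64(1.1120502267733687)]
```

View pics/z.png

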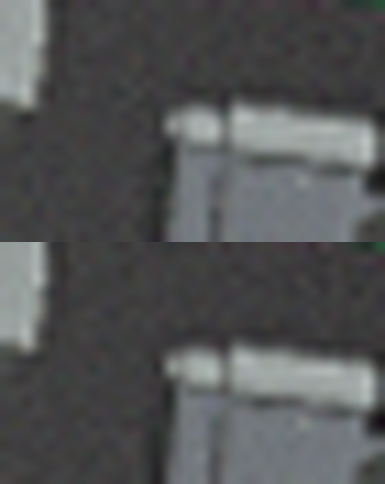

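View pics/z3.png

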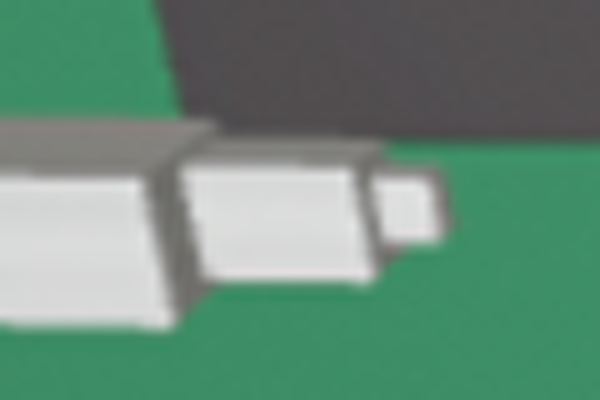

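View pics/zs.png

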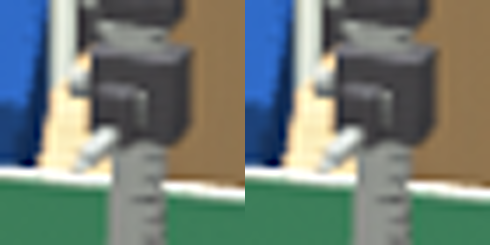

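The estimates run from 179 to 182.5. For a better height I'll take one low, tilted wrist view with the tool well clear of the gauge.

Run:
```python
from h import *
M=np.array(cams.camera_info('wrist')['mount'])
for sg in (-1,1):
    R=down(176)@Rn.from_rotvec([sg*30,0,0],degrees=True).as_matrix()
    p=np.array([530,-140,150.])
    c=cam('wrist',(R,p)); C=p+R@M[:3,3]
    print(sg,C,proj(c,[584,-357.5,181]),proj(c,[570.3,-239.8,82]),'lens',p+R@np.array([-80,0,-37.4]),'tip finger',p+R@np.array([0,0,-20]),R[:,2], Rn.from_matrix(R).as_euler('xyz',degrees=True))
    goto(p,R)
goto([530,-140,150],down(176))
```

```text
-1 [ 449.  -218.3  292.9] [-447.   787.7] [128.6 307. ] lens [ 608.5 -164.2  182.4] tip finger [ 529.3 -150.   167.3] [ 0.   0.5 -0.9] [150.   0. 176.]
offset m [-0.2115, 0.0614, 0.0198] rot [-24.7  21.1 -78. ]
1 [460.6 -53.1 294. ] [ 78.7 279.5] [265.6 241.1] lens [ 611.1 -126.9  182.4] tip finger [ 530.7 -130.   167.3] [-0.  -0.5 -0.9] [-150.    0.  176.]
offset m [-0.2115, 0.0614, 0.0198] rot [ 25.1 -20.8 -78.2]
offset m [-0.2115, 0.0614, 0.0198] rot [  0.2   0.1 -80.1]
```

Request:
jog_arm --jaw '[0.1, 0.1, 0.1, 0.1, 0.1, 0.1, 0.1, 0.1, 0.1, 0.1]' --offset '[[-0.015, 0.004, 0], [-0.035, 0.01, 0], [-0.06, 0.017, 0], [-0.085, 0.025, 0], [-0.11, 0.032, 0.003], [-0.135, 0.039, 0.006], [-0.16, 0.046, 0.01], [-0.18, 0.053, 0.014], [-0.195, 0.057, 0.017], [-0.205, 0.06, 0.018]]' --delta_rot '[[1, -1, -4], [3, -2, -10], [6, -4, -17.5], [8, -6, -25], [11, -8, -33], [13, -11, -41], [16, -13, -49], [18, -15, -57], [21, -17, -65], [23, -19, -73]]'

```text
clock: 24.45
tcp_pos: [528.0, -134.5, 150.3]
ee_rot: [-152.3, 1.2, 170.6]
ft_force: [-1.4, -0.9, -1.0]
grip_width: 15.1
```

Request:
jog_arm --jaw '[0.1, 0.1, 0.1, 0.1, 0.1]' --offset '[[0, 0, 0], [0, 0, 0], [0, 0, 0], [0, 0, 0], [0, 0, 0]]' --delta_rot '[[0, 0, 0], [0, 0, 0], [0, 0, 0], [0, 0, 0], [0, 0, 0]]'

```text
clock: 24.95
tcp_pos: [528.1, -134.4, 150.5]
ee_rot: [-152.3, 1.2, 170.5]
ft_force: [0.4, -0.0, -1.7]
grip_width: 15.3
```

Run:
```python
from h import *
o=manip.get_obs();print(o['tcp_pos'],o['ee_rot'],o['joint_vel'],o['grip_width'])
c=cam('wrist');np.savez('w15.npz',K=c[0],R=c[1],t=c[2])
im=cams.read_camera('wrist');cv2.imwrite('pics/w15.png',im[:,:,::-1])
print(manip.get_obs()['tcp_pos'],proj(c,[584,-357.5,181]),proj(c,[570.3,-239.8,82]))
u,v=proj(c,[584,-357.5,181]).astype(int)
crop('pics/w15.png','pics/w15c.png',max(0,u-45),v-30,90,60,8); print(max(0,u-45),v-30)
```

```text
[ 528.1 -134.4  150.5] [-152.3    1.2  170.5] [ 0.  -0.1 -0.3 -0.1 -0.1 -0.3] 15.287138552834755
[ 528.1 -134.4  150.5] [ 78.8 311.7] [261.8 254.2]
33 281
```

View pics/w15.png

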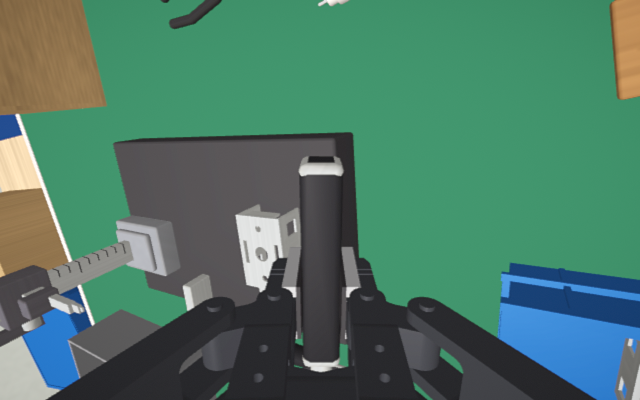

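View pics/w15c.png

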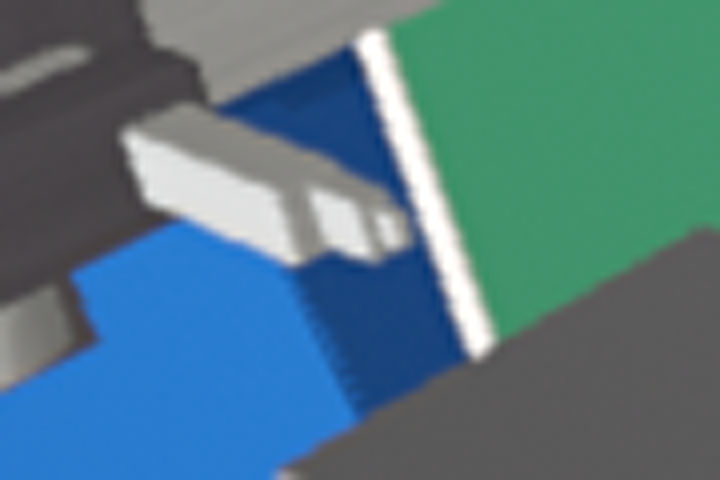

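The tilted view shows the scriber tip end at about (83.9,309.1), and the sample hole at (262,253) against a predicted (261.8,254.2).

Run:
```python
from h import *
d=np.load('w15.npz');w2=(d['K'],d['R'],d['t'])
t=cam('top');s=cam('side')
E=lambda r:Rn.from_euler('xyz',r,degrees=True).as_matrix()
w9=cam('wrist',(E([179.9,.15,175.05]),np.array([569.5,-239.3,168.0])))
w10=cam('wrist',(E([180,.55,175.1]),np.array([570.8,-239.6,172.3])))
O={'w15':(w2,(83.9,309.1)),'w9':(w9,(99.2,299.0)),'w10':(w10,(104.5,290.)),'top':(t,(459.7,165.8)),'side':(s,(335.4,123.5))}
import itertools
for k in [('w15','w9'),('w15','w10'),('w15','top'),('w15','side'),('w9','top'),('w10','top'),('w15','w9','top'),('w15','w9','w10','top','side')]:
    X,r=tri([O[i] for i in k]); print(k,X,np.array(r))
X=np.array([584.5,-357,180.5])
for k,(c,uv) in O.items(): print(k,proj(c,X)-uv, [ (proj(c,X+np.eye(3)[i])-proj(c,X)).round(2) for i in range(3)])
```

```text
('w15', 'w9') [ 585.9 -361.2  175.8] [0.4 0.4]
('w15', 'w10') [ 585.3 -360.8  175.8] [0.1 0.1]
('w15', 'top') [ 585.4 -358.9  176.6] [0.7 0.7]
('w15', 'side') [ 586.  -362.9  176.1] [1. 1.]
('w9', 'top') [ 584.9 -358.2  179.1] [0.6 0.6]
('w10', 'top') [ 585.  -358.9  177.6] [1. 1.]
('w15', 'w9', 'top') [ 585.4 -359.4  176.8] [0.8 0.8 1. ]
('w15', 'w9', 'w10', 'top', 'side') [ 584.9 -359.1  177.6] [1.2 0.5 0.8 1.2 0.9]
w15 [-3.9  2.9] [array([0.4, 1.1]), array([0.6, 0.2]), array([-1.3,  0.7])]
w9 [1.3 1.6] [array([0.5, 1.6]), array([ 1.9, -0.1]), array([-1.2,  1.1])]
w10 [1.2 3.3] [array([0.5, 1.6]), array([ 1.8, -0.1]), array([-1.1,  1.1])]
top [-0.1  0.2] [array([-0. , -0.4]), array([-0.4, -0. ]), array([ 0.1, -0.1])]
side [-0.  -0.3] [array([-0.3, -0. ]), array([-0.1,  0.1]), array([ 0. , -0.3])]
```

Run:
```python
from h import *
crop('pics/w15.png','pics/w15d.png',175,195,130,110,6)
crop('pics/w10.png','pics/w10d.png',170,130,190,170,4)
```

```text
(no output)
```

View pics/w15d.png

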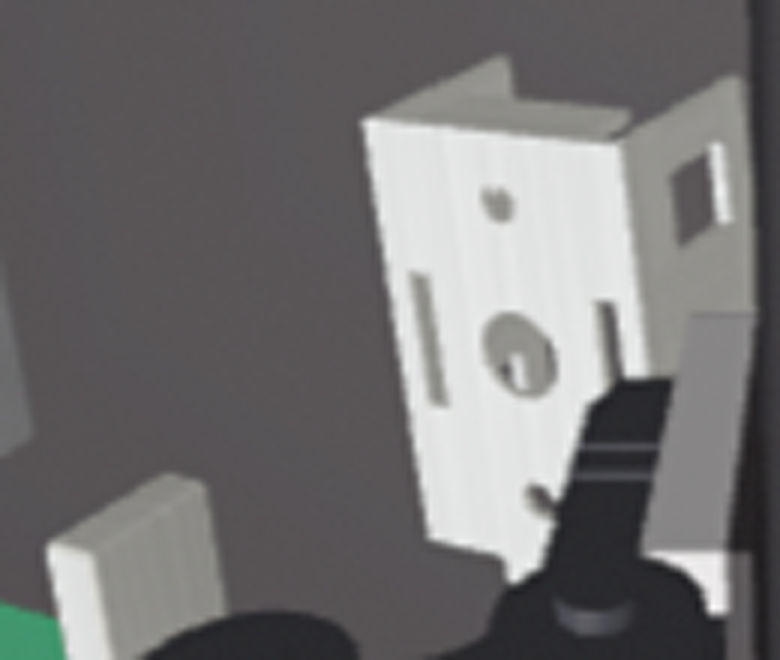

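View pics/w10d.png

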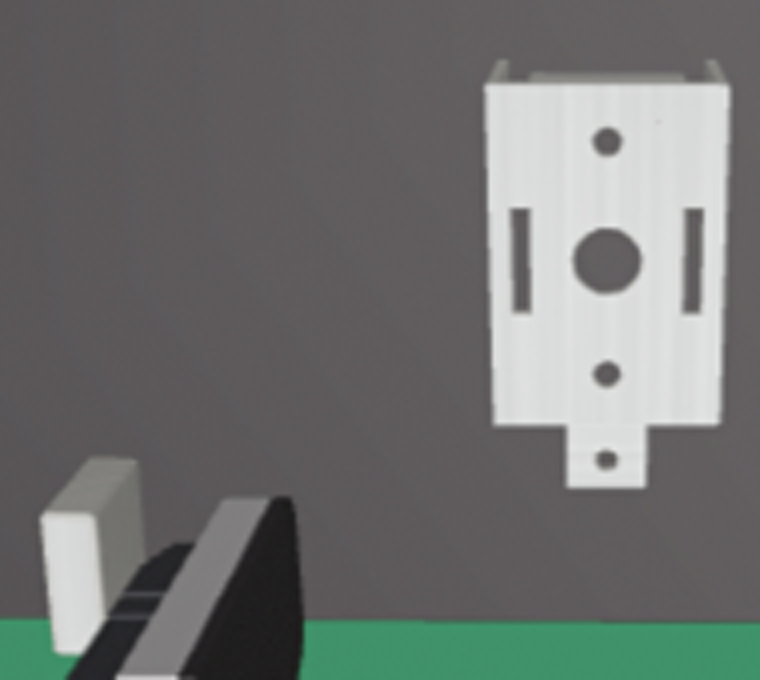

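Run:
```python
from h import *
d=np.load('w15.npz');w2=(d['K'],d['R'],d['t'])
E=lambda r:Rn.from_euler('xyz',r,degrees=True).as_matrix()
w10=cam('wrist',(E([180,.55,175.1]),np.array([570.8,-239.6,172.3])))
k=lambda u,v,x,y,k:np.array([(u+.5)/k-.5+x,(v+.5)/k-.5+y])
a=lambda u,v:k(u,v,175,195,6); b=lambda u,v:k(u,v,170,130,4)
for n,p,q in [('hole',(520,354),(607,261)),('small',(498,205),(607,142)),('corner F1',(363,120),(485,85)),('corner F2',(620,142),(729,86)),('F3',(427,540),(494,425)),('blk1 z80',(48,548),(42,514)),('blk2',(100,555),(97,516))]:
    print(n,*tri([(w2,a(*p)),(w10,b(*q))]))
X=tri([(w2,a(520,354)),(w10,b(607,261))])[0]
o=manip.get_obs();print(o['tcp_pos'])
```

```text
hole [ 569.6 -240.2   82.1] [np.float64(0.07290167334051229), np.float64(0.07290167334052781)]
small [ 545.9 -238.1   82.3] [np.float64(0.16905206413618212), np.float64(0.16905206413617851)]
corner F1 [ 532.9 -260.1   82.6] [np.float64(0.10374716190405385), np.float64(0.10374716190399438)]
corner F2 [ 536.8 -214.3   82. ] [np.float64(0.30078287868405984), np.float64(0.300782878684041)]
F3 [ 602.2 -266.1   83.3] [np.float64(0.21496069144778904), np.float64(0.21496069144766763)]
blk1 z80 [ 615.9 -363.7   80.4] [np.float64(0.5783835713120413), np.float64(0.578383571311919)]
blk2 [ 618.1 -353.5   77.8] [np.float64(0.11015218458751752), np.float64(0.1101521845876047)]
[ 528.1 -134.4  150.5]
```

Wrist stereo is self-consistent: the hole comes out at z 82.1 (true 82) and the block top at about 80. That puts the tip height at ≈176. Now the final pose.

Run:
```python
from h import *
goto([562,-160,160],down(95.9)); goto([562,-160,138.9],down(95.9))
```

```text
offset m [-0.0378, -0.0215, 0.0014] rot [-22.8  19.   72.8]
offset m [-0.0374, -0.0117, 0.0201] rot [-22.8  19.   72.8]
```

Request:
jog_arm --jaw '[0.1, 0.1, 0.1, 0.1, 0.1, 0.1, 0.1, 0.1, 0.1, 0.1]' --offset '[[-0.002, -0.002, 0], [-0.005, -0.004, 0], [-0.009, -0.006, 0], [-0.014, -0.008, 0], [-0.018, -0.011, 0], [-0.023, -0.014, 0], [-0.028, -0.017, 0], [-0.032, -0.019, 0], [-0.035, -0.02, 0], [-0.037, -0.021, 0.001]]' --delta_rot '[[-1.5, 1, 4], [-3, 3, 10], [-5, 4, 17], [-8, 6, 25], [-10, 8, 33], [-13, 11, 41], [-15, 13, 49], [-18, 15, 57], [-20, 17, 64], [-22, 18, 70]]'

```text
clock: 26.0
tcp_pos: [561.7, -159.8, 160.1]
ee_rot: [-179.3, 0.8, 98.4]
ft_force: [0.3, -0.1, -2.1]
grip_width: 14.5
```

Run:
```python
from h import *
o=manip.get_obs();print(o['tcp_pos'],o['ee_rot'],o['grip_width'])
goto([562,-160,145],down(95.9))
```

```text
[ 561.7 -159.8  160.1] [-179.3    0.8   98.4] 14.489980124974368
offset m [-0.0, 0.0005, 0.0151] rot [-0.6  0.8  2.5]
```

Request:
jog_arm --jaw '[0.1, 0.1, 0.1, 0.1, 0.1, 0.1, 0.1, 0.1]' --offset '[[0, 0.0005, 0.003], [0, 0.0005, 0.007], [0, 0.0005, 0.012], [0, 0.0005, 0.017], [0, 0.0005, 0.02], [0, 0.0005, 0.021], [0, 0.0005, 0.021], [0, 0.0005, 0.021]]' --delta_rot '[[-0.3, 0.4, 1], [-0.6, 0.8, 2], [-0.6, 0.8, 2.5], [-0.6, 0.8, 2.5], [-0.6, 0.8, 2.5], [-0.6, 0.8, 2.5], [-0.6, 0.8, 2.5], [-0.6, 0.8, 2.5]]'

```text
clock: 26.8
tcp_pos: [562.1, -160.0, 139.3]
ee_rot: [-180.0, 0.0, 95.9]
ft_force: [0.2, 0.8, -1.5]
grip_width: 14.9
```

Run:
```python
from h import *
o=manip.get_obs();print(o['tcp_pos'],o['ee_rot'],o['grip_width'],o['ft_force'])
R,p=T();L=p+R@np.array([-80.2,-.4,-37.4]);print('lens model',L)
for n in ['top','side','wrist']:
    im=cams.read_camera(n);cv2.imwrite(f'pics/{n}16.png',im[:,:,::-1])
print('pred lens',proj(cam('top'),L),proj(cam('side'),L),'hole target',proj(cam('top'),[569.9,-239.8,176.3]),proj(cam('top'),[569.9,-239.8,82]))
crop('pics/top16.png','pics/top16c.png',360,130,110,90,7);crop('pics/side16.png','pics/side16c.png',280,80,110,110,6)
```

```text
[ 562.1 -160.   139.3] [-180.     0.    95.9] 14.930024499832289 [ 0.2  0.8 -1.5]
lens model [ 569.9 -239.8  176.7]
pred lens [409.  171.1] [329.9 139.4] hole target [408.9 171.1] [400.7 180.4]
```

View pics/top16c.png

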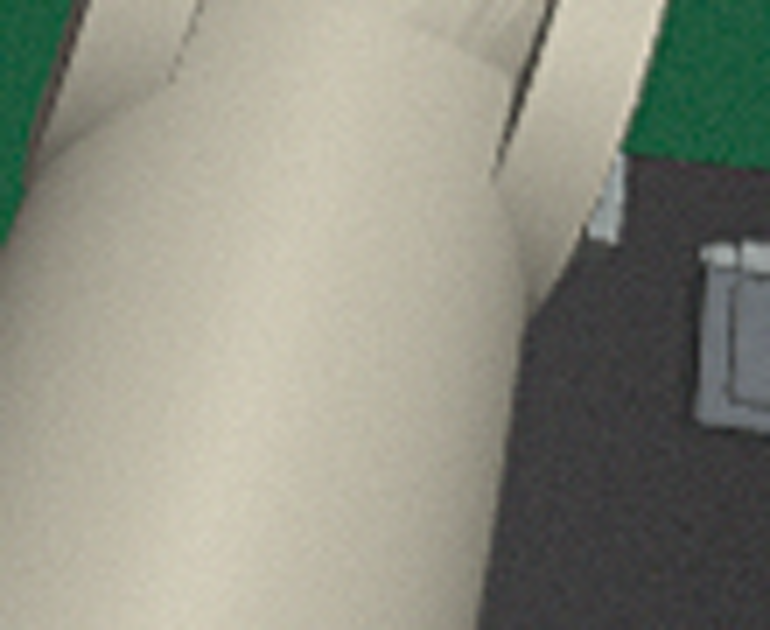

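View pics/side16c.png

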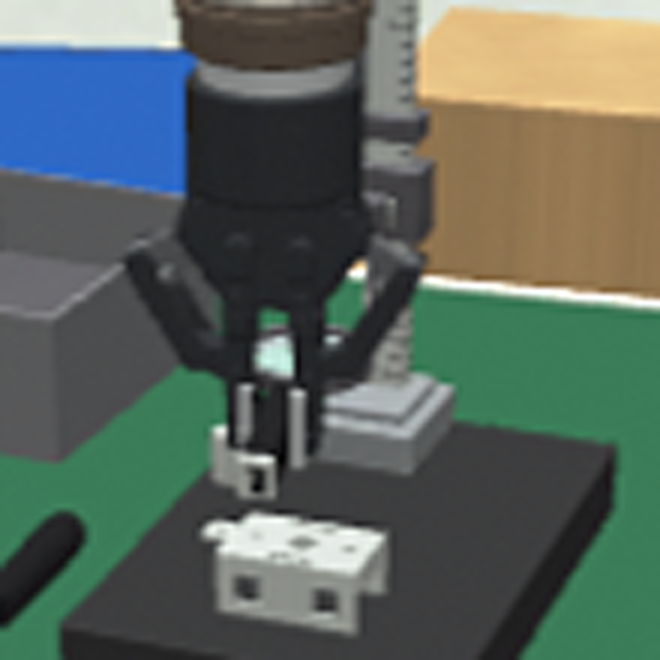

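View pics/wrist16.png

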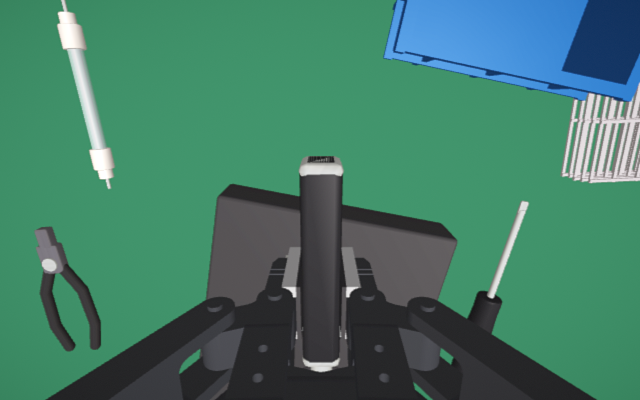

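The handle looks the same in the wrist view as right after the lift, so there has been no slip, but here the arm hides the lens from the top and side cameras. Swinging the loupe so that its handle points towards the robot lets the side camera see the lens and the scriber tip together.

Run:
```python
from h import *
R=down(178);L=np.array([569.9,-239.8,176.3]);p=L-R@np.array([-80.2,-.4,-37.4]);print(p)
goto(p,R)
for y in (115,135,155,178):
    R=down(y);p=L-R@np.array([-80.2,-.4,-37.4]);print(y);goto(p,R)
```

```text
[ 489.8 -236.6  138.9]
offset m [-0.0687, -0.0798, 0.0006] rot [ -0.    0.  -82.1]
115
offset m [-0.0042, -0.0263, 0.0005] rot [ -0.    0.  -19.1]
135
offset m [-0.0176, -0.0507, 0.0005] rot [ -0.    0.  -39.1]
155
offset m [-0.0386, -0.069, 0.0006] rot [ -0.    0.  -59.1]
178
offset m [-0.0687, -0.0798, 0.0006] rot [ -0.    0.  -82.1]
```

Request:
jog_arm --jaw '[0.1, 0.1, 0.1, 0.1, 0.1, 0.1, 0.1, 0.1, 0.1, 0.1]' --offset '[[-0.0005, -0.006, 0], [-0.001, -0.015, 0], [-0.004, -0.026, 0], [-0.009, -0.037, 0], [-0.014, -0.046, 0], [-0.021, -0.054, 0], [-0.029, -0.062, 0], [-0.039, -0.069, 0], [-0.05, -0.074, 0], [-0.06, -0.078, 0]]' --delta_rot '[[0, 0, -4], [0, 0, -11], [0, 0, -19], [0, 0, -27], [0, 0, -35], [0, 0, -43], [0, 0, -51], [0, 0, -59], [0, 0, -67], [0, 0, -75]]'

```text
clock: 27.95
tcp_pos: [490.4, -228.3, 139.7]
ee_rot: [-180.0, 0.0, 171.2]
ft_force: [0.7, 0.5, -1.8]
grip_width: 15.1
```

Run:
```python
from h import *
R=down(178);L=np.array([569.9,-239.8,176.3]);p=L-R@np.array([-80.2,-.4,-37.4])
goto(p,R)
```

```text
offset m [-0.0006, -0.0083, 0.0008] rot [-0.   0.  -6.8]
```

Request:
jog_arm --jaw '[0.1, 0.1, 0.1, 0.1, 0.1, 0.1]' --offset '[[-0.0003, -0.004, 0.0004], [-0.0006, -0.008, 0.0008], [-0.0006, -0.0083, 0.0008], [-0.0006, -0.0083, 0.0008], [-0.0006, -0.0083, 0.0008], [-0.0006, -0.0083, 0.0008]]' --delta_rot '[[0, 0, -3.4], [0, 0, -6.8], [0, 0, -6.8], [0, 0, -6.8], [0, 0, -6.8], [0, 0, -6.8]]'

```text
clock: 28.55
tcp_pos: [489.8, -236.4, 139.0]
ee_rot: [-180.0, 0.0, 178.0]
ft_force: [1.0, -0.2, -0.4]
grip_width: 14.8
```

Run:
```python
from h import *
o=manip.get_obs();print(o['tcp_pos'],o['ee_rot'],o['grip_width'],o['ft_force'],o['joint_vel'])
R,p=T();L=p+R@np.array([-80.2,-.4,-37.4]);print('lens model',L)
for n in ['side','wrist','top']:
    im=cams.read_camera(n);cv2.imwrite(f'pics/{n}17.png',im[:,:,::-1])
print('pred lens',proj(cam('side'),L),'tip',proj(cam('side'),[585.4,-360,176.2]))
k=lambda X:proj(cam('side'),p+R@np.array(X))
print('butt',k([54,0,-37.4]),'front',k([-36,0,-37.4]),'ring +-x',k([-47,-.4,-37.4]),k([-113,-.4,-37.4]))
crop('pics/side17.png','pics/side17c.png',280,80,110,110,6)
```

```text
[ 489.8 -236.4  139. ] [-180.    0.  178.] 14.7891200883979 [ 1.  -0.2 -0.4] [-0.1  0.1  0.  -0.1 -0.  -0.2]
lens model [ 569.9 -239.6  176.4]
pred lens [329.9 139.5] tip [335.3 124.1]
butt [377.2 145.3] front [345.1 141.4] ring +-x [341.3 140.9] [318.7 138.2]
```

View pics/side17c.png

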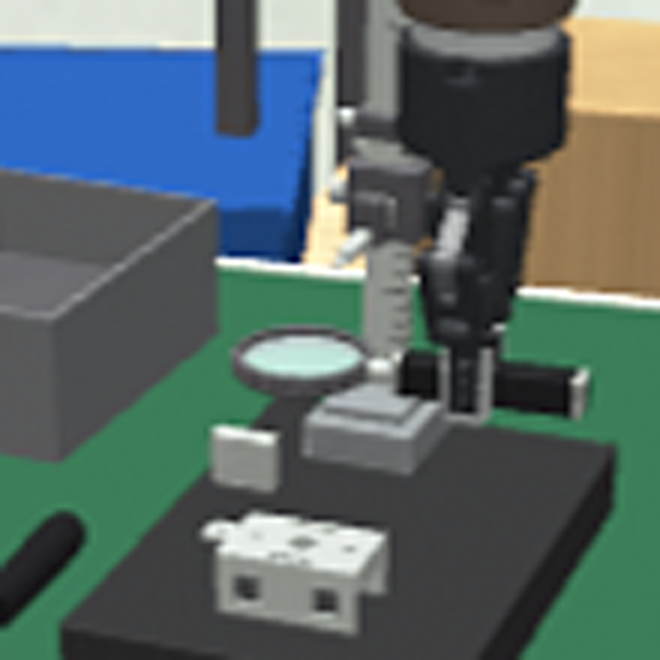

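View pics/wrist17.png

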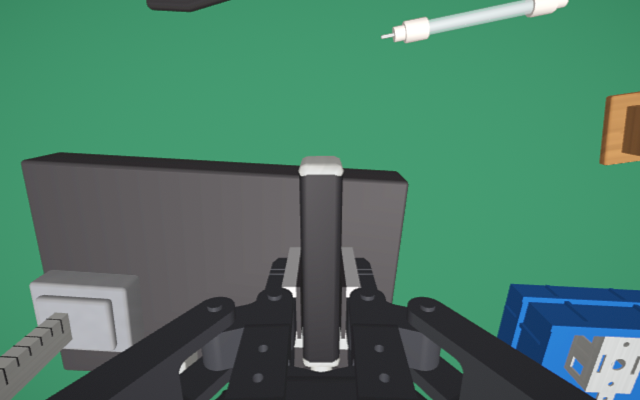

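In the side view the lens ring is centred at crop (302,361), against a predicted (302,360). The handle runs from (400,373) to (583,393), close to the level-handle prediction of (393,371) to (586,394). I'll check the top view as well.

Run:
```python
from h import *
crop('pics/top17.png','pics/top17c.png',340,110,160,120,5)
print(proj(cam('top'),[569.9,-239.6,176.4]))
```

```text
[408.9 171.1]
```

View pics/top17c.png

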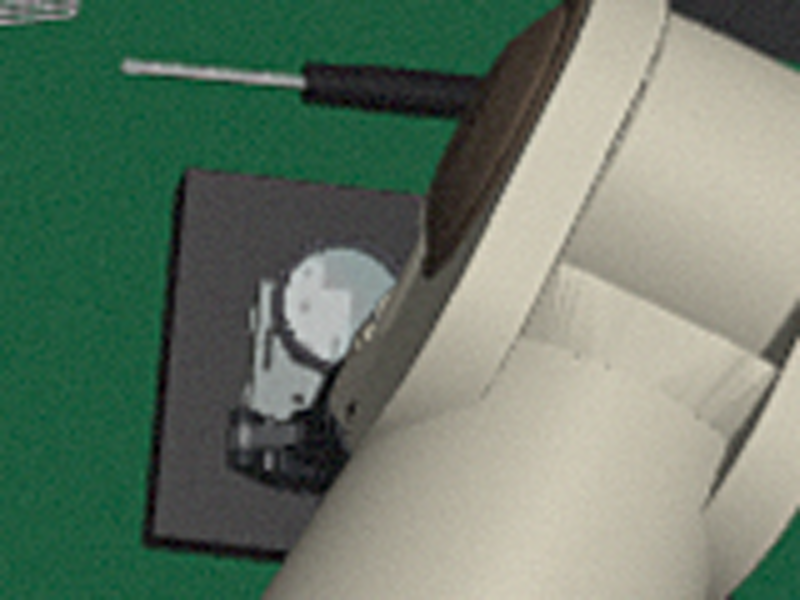

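In the top view the lens centre is at about crop (343,305), against a model of (346,307). That is the same -0.7 px bias the hole itself showed, so the lens is centred over it. Handing in.

Run:
```python
from h import *
o=manip.get_obs();print(o['clock'],o['tcp_pos'],o['ee_rot'],o['grip_width'],o['ft_force'],o['joint_vel'])
print(manip.hand_in())
```

```text
28.7 [ 489.8 -236.5  139. ] [-180.    0.  178.] 15.127745623791437 [ 0.   0.2 -1.5] [-0.1  0.1 -0.   0.  -0.  -0.1]
the job is handed in; nothing more can be done
None
```

I put one bracket flat in the blue tote and the other flat on the surface plate with its holed face up. The job was handed in at 28.7 s with the loupe held level over the sample's big hole.

**Lens over the hole:** At hand-in I put the lens centre at (569.9, -239.6, 176.4) mm and the hole at about (569.9, -239.8). In the side and top views the lens appeared within about 1 pixel (1–2 mm) of where I expected it. The arm was still, and the wrist force was only about the loupe's weight.

**Focal height:** The views did not fully agree on the scriber tip. Pairs that included the low, tilted wrist view put it at 175.8–176.6 mm. The other views gave 177–185 mm, the higher values from rougher early readings. I trusted the tilted wrist view because, paired with an earlier wrist view, it put the sample's hole at 82.1 mm, where 82 is exact. The lens may still be 1–3 mm low.

**What went wrong:** My first grasp of bracket A failed because the fingertips sit about 23 mm behind the stated TCP. One finger pressed on the bracket's face with about 11 N and moved it a few millimetres in the tray. I regrasped it lower, and nothing was dropped.

**Not checked again at the end:** I didn't inspect every bystander in the final pictures, but nothing in them looked moved.

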